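# Release the stuck sample tray of the bench reader

### The job

The sample tray of the bench reader is stuck shut: take the release pin out of its wooden stand, reach with it squarely through the slot in the reader's sloping panel and feel along behind the slot for the hidden spring catch, pressing it in until the tray pops out. Feel gently, never forcing the pin against what does not give. Then stand the pin back in its stand, down on its collar, and leave the tray out and the glassware and other loose things on the bench undisturbed.

Things in the scene. Friction and masses are not known exactly. Their poses are not given: they have to be found in the camera images.
- reader: White bench sample reader with grey cheeks, fixed: 250 mm deep, 222 wide, 173 high; its front looks roughly to the robot's right. Origin: on the table, 120 mm behind its front face; x: front to back, z up. From its front edge (75 mm high) a panel slopes up at 35 degrees to the flat top. The slot is mid-panel (a dark window and three keys are above it); the tray is in the upright front below.
- release_slot: Access slot. Origin: centre of its mouth on the panel's surface, 124 mm above the table. z: square out of the panel (35 degrees from vertical, leaning to the reader's front); x: up the slope; y: along the slot. 54 mm long (y), 15 mm wide (x); straight walls run 30 mm deep square to the panel, so the pin must enter along -z, within about 10 degrees.
- slot_floor (a point): Point 34 mm below the mouth's centre, on the level of the hidden rigid plate behind the slot (slot's axes). The plate stops the pin dead and must not be pressed with more than 35 N. It has a window 20 mm long (y) in which lies the catch; the window's centre is unknown, up to 17 mm either way along y from this point.
- slot_catch (a point): Level of the hidden catch: point 31 mm below the mouth's centre (slot's axes). The catch, 16 mm long (y), lies in the middle of the plate's window, so off this point by up to 17 mm either way along y. It gives springily along -z, 5 N at first to about 10 N, for 14 mm, and frees the tray for good when pressed in about 11 mm; the pin must be wholly in the window for that.
- tray (a joint): How far the sample tray has come out of the reader's front, m: about 0.002 = shut and held by the catch, 0.045 = popped out fully by its spring (towards -x of the reader, at 15 to 59 mm above the table).
- tray_front (a point): Middle of the tray's front face (142 mm wide, 44 mm high), 37 mm above the table.
- pin_grip (a point): Centre of the release pin's square grey handle (20 x 20 mm, 74 long), 118 mm from the tip, 127 mm above the table at the start. z: along the pin from tip to handle; x, y: square to the handle's faces. Below the handle a steel collar (28 mm wide, 6 thick), then a steel shaft 9 mm thick and 75 long with chamfered tip. 155 mm long in all, 0.1 to 0.16 kg; stands upright.
- pin_tip (a point): End of the pin's shaft; same axes as pin_grip. 9 mm above the table when the pin stands in its stand.
- pin_stand: Fixed wooden block, 70 x 70 mm and 84 mm high, with a through hole of 14 mm diameter down its middle in which the pin's shaft hangs, its collar resting on the top. Origin: centre of the underside; z up. The stand may be left or right of the reader.
- flask: Loose conical glass flask, 76 mm wide and 110 mm high; origin at the centre of its underside. To be left alone.
- beaker: Loose glass beaker, 66 mm wide and 85 mm high; origin at the centre of its underside. To be left alone.
- wash_bottle: Loose glass bottle with blue cap, 64 mm wide and 170 mm high; origin at the centre of its underside. To be left alone.
- reagent_jar: Loose amber jar, 70 mm wide and 90 mm high; origin at the centre of its underside. To be left alone.
- bottle_cap: Loose red bottle cap, 38 mm wide and 14 mm high, lying on the bench; origin at the centre of its underside. To be left alone.
- spatula: Loose spatula, 170 mm long, lying on the bench near the robot; origin under its middle. To be left alone.

How it is judged:
By the outcome, as a careful person would: the job done as asked, in the order asked, and still so for the second after the job is handed in, with the robot touching nothing.
It also fails if it takes over 72 s, if anything falls off the work surface, if the arm or the gripper's body presses on something with over 40 N, if the wrist force passes 120 N, or if a joint passes its speed limit or range.

### The arm

A 6-joint arm with a two-finger parallel gripper is mounted at the origin on the work surface. World frame = base frame: x ahead of the robot, y to its left, z up, the work surface at z = 0. Lengths are in m, angles in rad, forces in N, time in s.
With the tool pointing down it reaches from about 0.3 to 0.775 m from the base axis. Payload 14.6 kg.
Tool frame: the origin (TCP) lies at the very end of the fingers, on their centre line; the grasp point (between the pads) lies 19 mm behind it; z points along the fingers, y is the direction in which the jaws open and shut (so a half turn about z gives the same grasp; the last joint's range is limited). The gripper opens to 94 mm and grips with 3 to 60 N. Pads are 16 mm wide; open, the fingers measure 119 mm over their backs; the gripper's body (75 mm by 177 mm) begins 78 mm behind the grasp point.
Start: joints at [-1.252, 0.3, 1.521, -0, 1.321, -0.067], TCP at [0.207, -0.51, 0.205] pointing down, gripper open.
Joint ranges: [-3.03, 3.03], [-0.79, 2.21], [0.23, 2.52], [-1.04, 4.18], [0, 3.07], [-2.55, 2.55]. Speed limits (rad/s): [2.22, 2.22, 2.57, 3.14, 3.14, 3.14].

### API

Orientations are given as [roll, pitch, yaw] about the fixed x, y, z axes, in that order (R = Rz(yaw) Ry(pitch) Rx(roll)).
In Python, from station import ctrl, vision, ticket gives the robot as it stands.
- The arm moves only by the tool step_arm, never from a script. Its argument "steps" is a list of rows, each an object of numbers: "x", "y", "z": the shift along the tool's x, y, z in m; "ax", "ay", "az": the turn, a rotation vector about the tool's x, y, z in degrees; "claw": the finger opening in m, from 0 to 0.094. A call has 1 to 5 rows; each row shifts and turns the pose as measured when the row begins, along the tool's axes as they then stand; what a row does not reach is not made up. A row lasts 1/12 s, in which the tool goes at most 41.7 mm and 7.16 degrees, less where a joint would pass 70% of its speed; a pose out of reach is approached as far as the arm can. A call with a gripper value outside its range is refused whole. The fingers move at their own pace and stop on an object; "grip_force" is the grip in N (left out, the last holds). Time passes only in rows, so rows that do not move let the fingers close. It gives the time, the measured TCP pose, the force and the opening at its end, in the units of the state.
- ctrl.get_obs(): the state, without advancing time (a new reading comes with each control period).
- vision.camera(name): name is "side" or "top" or "wrist"; returns (picture, depth): 420x560x3 uint8, red, green, blue; 420x560 float32, m along the optical axis (not along the pixel's ray), 0 where there is no reading.
- vision.camera_params(name): a dict with "fov_y" (degrees; the focal length in pixels is half the picture's height over the tangent of half this angle, whatever the lens; pixels are square), "cx", "cy" (the principal point, pixels), "k1" (the pictures are not rectified: a ray, as slopes to the right and down, at radius r is drawn at 1 + k1 r^2 times it, then the intrinsics apply), "origin" and "attitude" of the camera in the world; the wrist camera has in their place "mount" (4x4, takes a point from camera to tool coordinates, whose origin is the TCP and whose axes are the flange's). Camera axes: x right, y up, looking along -z (the intrinsics and any distortion apply to the point x, -y, -z); pixel columns grow to the right and rows downward; lengths in m; the calibration is good to about 2 mm. A picture is of the moment at which its call begins: read the wrist's pose just before it. camera_params takes no time and is no camera call.
- ticket.hand_in(): hands the job in, once; it reports no verdict.
The state is a dict: "time_s": time; "qpos": joint angles; "joint_vel": joint speeds; "tau": joint torques, N m; "ee_pos": TCP position; "eef_rot": TCP orientation; "force": force on the tool from outside, world axes, zero at the start; "moment": the same for the moment, N m; "grip_width": finger opening in m.
Only numpy, scipy, OpenCV 4.12 (cv2) and the standard library are available. Lean on these libraries where they do the work, as an engineer would, in place of code of your own. Each camera call takes 0.05 s, during which the arm holds its last target.

## Working session

There is one attempt and no reset: what is moved stays moved. The work goes in short steps, Python scripts to look and compute and a tool call to move; the robot and the scene stay as the last step left them, time stands still between calls to the robot, and variables do not carry over. Pictures are saved under pics/ and viewed, and the job is handed in when it is done.

Besides the shell and the picture viewer there is one more tool, called after "Call:" by a JSON object that holds its "api" and its "payload", one argument or row to a line. step_arm: Moves the arm, as the interface text tells. Its arguments: {"type":"object","properties":{"steps":{"type":"array"},"grip_force":{"type":"number"}},"required":["steps"]}

```bash
ls; mkdir -p pics
python3 - <<'E'
from station import ctrl, vision
import cv2,numpy as np
print(ctrl.get_obs())
for n in ["side","top","wrist"]:
    p,d=vision.camera(n); cv2.imwrite(f"pics/{n}0.png",p[:,:,::-1]); np.save(f"pics/{n}0.npy",d); print(n,vision.camera_params(n))
    cv2.imwrite
E
```

```text
pics
{'time_s': 0.0, 'qpos': array([-1.25160333e+00,  3.00470442e-01,  1.52157216e+00, -2.47241516e-05,
        1.32072015e+00, -6.65787433e-02]), 'joint_vel': array([ 3.02532436e-04, -7.15917029e-05, -6.88720444e-04, -1.50096714e-04,
       -2.52209134e-04, -1.10956340e-03]), 'tau': array([-3.66439044e-04, -5.31805944e+01, -3.52734554e+01,  7.08100456e-02,
        2.43931543e-02, -7.52186452e-05]), 'ee_pos': array([ 0.20686951, -0.50932628,  0.20489047]), 'eef_rot': array([-3.14042355e+00, -5.39517188e-05,  3.85777839e-01]), 'force': array([ 0.62230999, -0.11590767,  0.17650953]), 'moment': array([0.01565132, 0.01572255, 0.00102894]), 'grip_width': 0.09393282639538827}
side {'fov_y': 55.993318671904404, 'cx': 281.8056289363588, 'cy': 213.68163212720074, 'k1': -0.04476241082726145, 'origin': array([0.47313498, 0.78286586, 0.77513451]), 'attitude': array([ 8.60207198e-01,  1.09725729e-03, -3.11428165e+00])}
top {'fov_y': 52.21419582536347, 'cx': 288.82587044465595, 'cy': 211.61265676490893, 'k1': -0.06358575553739239, 'origin': array([ 0.3106287 , -0.0067808 ,  1.06557336]), 'attitude': array([ 0.17006216, -0.00962912, -1.54280268])}
wrist {'fov_y': 68.29868166715896, 'cx': 282.0409086306933, 'cy': 201.63611599102586, 'k1': -0.021884603921131576, 'mount': array([[ 5.88470862e-04,  9.72464840e-01,  2.33048898e-01,
         6.77540966e-02],
       [ 9.99999788e-01, -6.36925776e-04,  1.32663942e-04,
         5.13184727e-04],
       [ 2.77445870e-04,  2.33048771e-01, -9.72465009e-01,
        -1.79505654e-01],
       [ 0.00000000e+00,  0.00000000e+00,  0.00000000e+00,
         1.00000000e+00]])}
```

View pics/side0.png

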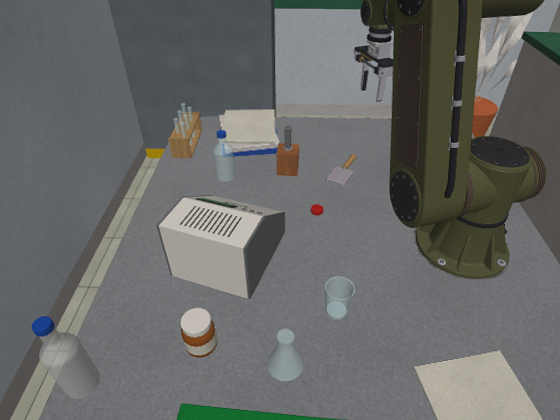

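View pics/top0.png

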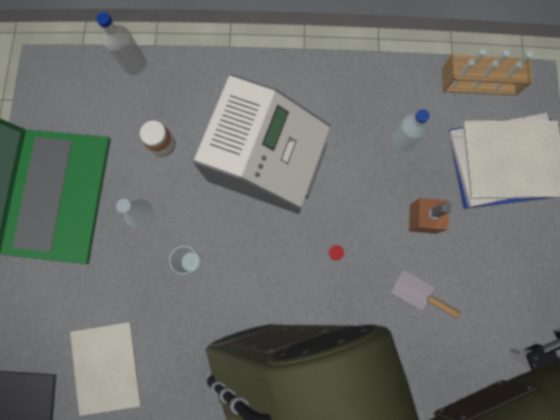

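View pics/wrist0.png

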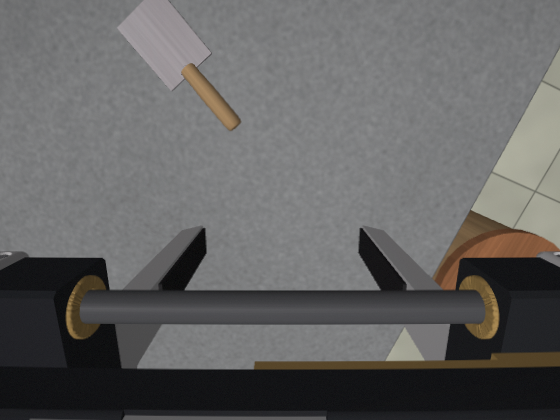

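```bash
cat > h.py <<'E'
import numpy as np,cv2
from scipy.spatial.transform import Rotation as R
from station import vision
def cam(n,obs=None):
    p=vision.camera_params(n); f=210/np.tan(np.radians(p['fov_y'])/2)
    if 'mount' in p:
        T=np.eye(4);T[:3,:3]=R.from_euler('xyz',obs['eef_rot']).as_matrix();T[:3,3]=obs['ee_pos'];T=T@p['mount']
        M,o=T[:3,:3],T[:3,3]
    else: M,o=R.from_euler('xyz',p['attitude']).as_matrix(),p['origin']
    return f,p['cx'],p['cy'],p['k1'],M,o
def slopes(c,uv):
    f,cx,cy,k1,M,o=c
    K=np.array([[f,0,cx],[0,f,cy],[0,0,1.]])
    return cv2.undistortPoints(np.array(uv,float).reshape(-1,1,2),K,np.array([k1,0,0,0.])).reshape(-1,2)
def rays(c,uv):
    s=slopes(c,uv); d=np.c_[s[:,0],-s[:,1],-np.ones(len(s))]@c[4].T
    return c[5],d
def onplane(c,uv,z):
    o,d=rays(c,uv); t=(z-o[2])/d[:,2]; return o+d*t[:,None]
def pts(c,uv,dep):
    o,d=rays(c,uv); return o+d*np.asarray(dep)[:,None]
def proj(c,P):
    f,cx,cy,k1,M,o=c; q=(np.atleast_2d(P)-o)@M; a=np.c_[q[:,0],-q[:,1]]/-q[:,2:]
    r2=(a**2).sum(1,keepdims=True); a=a*(1+k1*r2); return a*f+[cx,cy]
E
python3 - <<'E'
import cv2
a=cv2.imread('pics/top0.png')
cv2.imwrite('pics/c1.png',cv2.resize(a[70:215,190:335],None,fx=4,fy=4,interpolation=2))
cv2.imwrite('pics/c2.png',cv2.resize(a[100:240,380:470],None,fx=4,fy=4,interpolation=2))
b=cv2.imread('pics/side0.png')
cv2.imwrite('pics/c3.png',cv2.resize(b[110:220,200:330],None,fx=5,fy=5,interpolation=2))
E
```

```text
(no output)
```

View pics/c1.png

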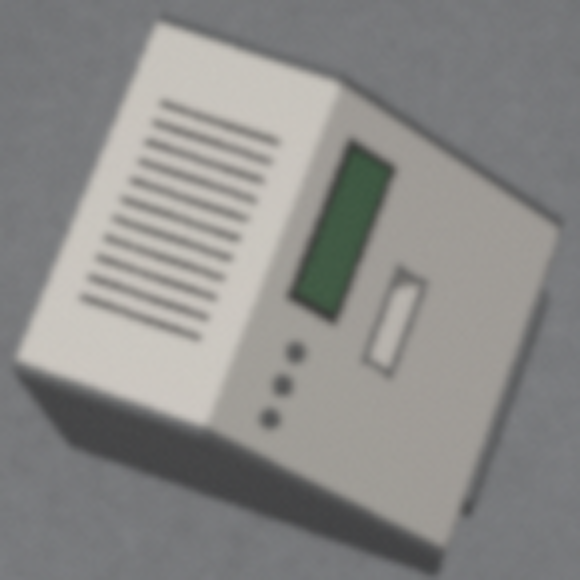

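View pics/c2.png

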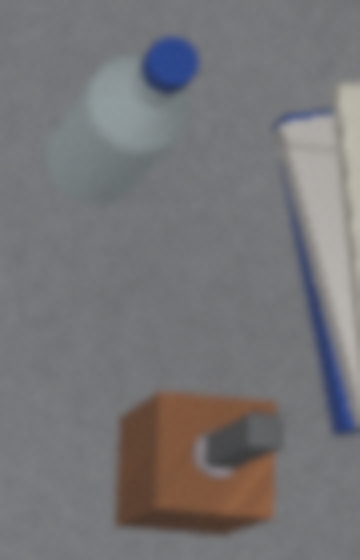

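View pics/c3.png

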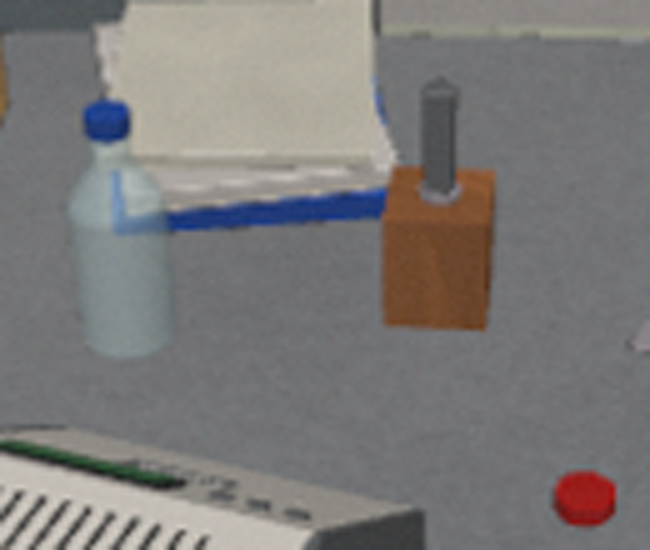

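Run:
```python
from h import *
c=cam('top'); d=np.load('pics/top0.npy'); im=cv2.imread('pics/top0.png')
def cr(p,ox,oy): return (np.array(p,float)+0.5)/4-0.5+[ox,oy]
st=onplane(c,cr([(158,393),(277,406),(274,517),(157,512)],380,100),.084); print('stand',st.round(4),st.mean(0)); print(np.linalg.norm(np.roll(st,-1,0)-st,axis=1))
for a in np.roll(st,-1,0)-st: print(np.degrees(np.arctan2(a[1],a[0])))
print('htop',onplane(c,cr([(264,432)],380,100),.164))
# panel plane
vv,uu=np.mgrid[70:215,190:340]; uv=np.c_[uu.ravel(),vv.ravel()]
P=pts(c,uv,d[vv.ravel(),uu.ravel()])
print('depth at stand top/handle',pts(c,[(425,220),(446,208)],[d[220,425],d[208,446]]))
sel=cv2.fillPoly(np.zeros((420,560),np.uint8),[np.array(cr([(400,180),(530,230),(450,480),(300,440)],190,70)).astype(int)],1)
sl=cv2.fillPoly(np.zeros((420,560),np.uint8),[np.array(cr([(390,250),(440,275),(395,395),(345,370)],190,70)).astype(int)],1)
m=((sel==1)&(sl==0))[vv.ravel(),uu.ravel()]
Q=P[m]; mu=Q.mean(0); n=np.linalg.svd(Q-mu)[2][2]; n*=np.sign(n[2]); print('panel n',n,'tilt',np.degrees(np.arccos(n[2])),'res',np.std((Q-mu)@n), 'front dir deg',np.degrees(np.arctan2(n[1],n[0])))
o,dd=rays(c,cr([(402,270),(427,283),(390,376),(362,360)],190,70))
S=o+dd*(((mu-o)@n)/(dd@n))[:,None]; print('slot',S.round(4),S.mean(0)); print(np.linalg.norm(np.roll(S,-1,0)-S,axis=1))
a=S[2]-S[1];b=S[3]-S[0]; print('slot dir',[np.degrees(np.arctan2(v[1],v[0])) for v in (a,b)])
# panel corners: top-left ridge & front edge
E=onplane(c,cr([(340,82),(208,428)],190,70),.173);F=onplane(c,cr([(562,226),(440,550)],190,70),.075)
print(E,F); G=onplane(c,cr([(158,20),(17,360)],190,70),.173);print(G)
for e in (E,F,G): v=e[1]-e[0];print('edge',np.linalg.norm(v),np.degrees(np.arctan2(v[1],v[0])))
print('btl',onplane(c,cr([(170,63)],380,100),.17))
```

```text
stand [[ 0.5214 -0.3178  0.084 ]
 [ 0.5158 -0.389   0.084 ]
 [ 0.4495 -0.3849  0.084 ]
 [ 0.4505 -0.3155  0.084 ]] [ 0.48428803 -0.35180114  0.084     ]
[0.07150327 0.06638402 0.06942    0.07086554]
-94.49532362377968
176.41895712533406
89.15013484436605
-1.8400320643483685
htop [[ 0.48445435 -0.35017594  0.164     ]]
depth at stand top/handle [[ 0.46878458 -0.33012604  0.08494408]
 [ 0.48383609 -0.35133953  0.16304727]]
panel n [-0.29968844 -0.95325813  0.0385459 ] tilt 87.79093551055645 res 0.025452950806870375 front dir deg -107.4522769026927
slot [[ 0.5878 -0.009   0.2887]
 [ 0.6186 -0.0229  0.1829]
 [ 0.5619 -0.0045  0.1972]
 [ 0.5362  0.0082  0.311 ]] [ 0.57613675 -0.00707269  0.24495887]
[0.11108108 0.0612983  0.11737317 0.0587987 ]
slot dir [np.float64(162.0170443940953), np.float64(161.64106726408787)]
[[0.7383124  0.02832294 0.173     ]
 [0.53716399 0.09219674 0.173     ]] [[ 0.69540011 -0.10632276  0.075     ]
 [ 0.49238953 -0.03662739  0.075     ]]
[[0.77295039 0.13205298 0.173     ]
 [0.57203611 0.19737911 0.173     ]]
edge 0.21104631631966028 162.38298226732923
edge 0.2146409503843244 161.05218974456002
edge 0.21126772597387866 161.98836256932168
btl [[ 0.69157764 -0.30277746  0.17      ]]
```

Run:
```python
from h import *
c=cam('top'); d=np.load('pics/top0.npy')
def cr(p,ox,oy): return (np.array(p,float)+0.5)/4-0.5+[ox,oy]
sel=cv2.fillPoly(np.zeros((420,560),np.uint8),[np.array(cr([(400,180),(530,230),(450,480),(300,440)],190,70)).astype(int)],1)
sl=cv2.fillPoly(np.zeros((420,560),np.uint8),[np.array(cr([(385,240),(450,275),(395,400),(335,370)],190,70)).astype(int)],1)
v,u=np.where((sel==1)&(sl==0)&(d>0.3)); Q=pts(c,np.c_[u,v],d[v,u])
for _ in range(3):
    mu=np.median(Q,0) if _==0 else Q.mean(0); A=np.c_[Q[:,:2],np.ones(len(Q))]; k=np.linalg.lstsq(A,Q[:,2],rcond=None)[0]; r=Q[:,2]-A@k; Q=Q[abs(r)<2.5*np.std(r)+1e-4]
n=np.array([-k[0],-k[1],1]);n/=np.linalg.norm(n);print(n,np.degrees(np.arccos(n[2])),np.degrees(np.arctan2(n[1],n[0])),np.std(r),len(Q))
o,dd=rays(c,cr([(402,270),(427,283),(390,376),(362,360)],190,70)); mu=Q.mean(0)
S=o+dd*(((mu-o)@n)/(dd@n))[:,None]; print(S.round(4),S.mean(0)); print(np.linalg.norm(np.roll(S,-1,0)-S,axis=1))
y=np.radians(162); nn=np.array([np.sin(np.radians(35))*np.cos(y+np.pi/2),np.sin(np.radians(35))*np.sin(y+np.pi/2),np.cos(np.radians(35))])
print(nn); print(onplane(c,cr([(395,322)],190,70),.124))
```

```text
[-0.17908213 -0.54116968  0.82162338] 34.75236821746631 -108.31024624458243 0.0017161449155445872 1913
[[ 0.6452 -0.0094  0.1279]
 [ 0.6415 -0.0241  0.1174]
 [ 0.5848 -0.0043  0.1181]
 [ 0.5903  0.0117  0.1299]] [ 0.61544625 -0.00653812  0.12334405]
[0.01844751 0.06001683 0.0206814  0.05883843]
[-0.17724487 -0.54550361  0.81915204]
[[ 0.61522462 -0.00628974  0.124     ]]
```

```bash
cat > go.py <<'E'
# plan rows (tool axes) from the present pose to a target; prints only
from h import *
from station import ctrl
def down(yaw): return R.from_euler('xyz',[np.pi,0,yaw])
def plan(p,Rt,n=None,vmax=.035,amax=6.5):
    o=ctrl.get_obs(); p0=o['ee_pos'];R0=R.from_euler('xyz',o['eef_rot'])
    rv=(R0.inv()*Rt).as_rotvec(degrees=True); dp=np.array(p)-p0
    k=n or max(1,int(np.ceil(max(np.linalg.norm(dp)/vmax,np.linalg.norm(rv)/amax))))
    print('t',round(o['time_s'],2),'p',p0.round(4),'rpy',o['eef_rot'].round(3),'q',o['qpos'].round(2),'F',o['force'].round(1),'w',round(o['grip_width'],4))
    print('rows',k,'turn/row',(rv/k).round(2))
    for i in range(k):
        Ri=R0*R.from_rotvec(rv*i/k,degrees=True)
        print(i+1,(Ri.inv().apply(dp/k)).round(4))
E
python3 - <<'E'
from go import *
plan([.484,-.351,.24],down(np.pi/2))
E
```

```text
t 0.15 p [ 0.2069 -0.5094  0.205 ] rpy [-3.141 -0.     0.386] q [-1.25  0.3   1.52  0.    1.32 -0.07] F [-0.7 -0.1  0.5] w 0.0943
rows 11 turn/row [-0.   -0.   -6.17]
1 [ 0.0288 -0.0039 -0.0032]
2 [ 0.029  -0.0007 -0.0032]
3 [ 0.0289  0.0024 -0.0032]
4 [ 0.0285  0.0055 -0.0032]
5 [ 0.0277  0.0085 -0.0032]
6 [ 0.0267  0.0114 -0.0032]
7 [ 0.0253  0.0142 -0.0032]
8 [ 0.0236  0.0169 -0.0032]
9 [ 0.0217  0.0193 -0.0032]
10 [ 0.0195  0.0215 -0.0032]
11 [ 0.017   0.0235 -0.0032]
```

Call:
{"api": "step_arm", "payload": {
  "steps": [
    {"x":0.029,"y":-0.004,"z":-0.007,"az":-6.2},
    {"x":0.029,"y":-0.001,"z":-0.007,"az":-6.2},
    {"x":0.029,"y":0.002,"z":-0.007,"az":-6.2},
    {"x":0.0285,"y":0.0055,"z":-0.007,"az":-6.2},
    {"x":0.028,"y":0.0085,"z":-0.007,"az":-6.2}
  ]
}}

```text
validation failed for argument at $.st...
```

Run:
```python
from go import *
plan([.484,-.351,.24],down(np.pi/2))
```

```text
t 0.15 p [ 0.2069 -0.5094  0.205 ] rpy [-3.141 -0.     0.386] q [-1.25  0.3   1.52  0.    1.32 -0.07] F [-0.7 -0.1  0.5] w 0.0943
rows 11 turn/row [-0.   -0.   -6.17]
1 [ 0.0288 -0.0039 -0.0032]
2 [ 0.029  -0.0007 -0.0032]
3 [ 0.0289  0.0024 -0.0032]
4 [ 0.0285  0.0055 -0.0032]
5 [ 0.0277  0.0085 -0.0032]
6 [ 0.0267  0.0114 -0.0032]
7 [ 0.0253  0.0142 -0.0032]
8 [ 0.0236  0.0169 -0.0032]
9 [ 0.0217  0.0193 -0.0032]
10 [ 0.0195  0.0215 -0.0032]
11 [ 0.017   0.0235 -0.0032]
```

Call:
{"api": "step_arm", "payload": {
  "steps": [
    {"x":0.029,"y":-0.004,"z":-0.007,"ax":0,"ay":0,"az":-6.2,"claw":0.094}
  ]
}}

```text
time_s: 0.23
ee_pos: [0.2298, -0.4956, 0.2106]
eef_rot: [-3.138, 0.0, 0.489]
force: [0.3, -0.3, 0.5]
grip_width: 0.094
```

Call:
{"api": "step_arm", "payload": {
  "steps": [
    {"x":0.029,"y":-0.001,"z":-0.007,"ax":0,"ay":0,"az":-6.2,"claw":0.094},
    {"x":0.029,"y":0.002,"z":-0.007,"ax":0,"ay":0,"az":-6.2,"claw":0.094},
    {"x":0.0285,"y":0.0055,"z":-0.007,"ax":0,"ay":0,"az":-6.2,"claw":0.094},
    {"x":0.028,"y":0.0085,"z":-0.003,"ax":0,"ay":0,"az":-6.2,"claw":0.094},
    {"x":0.027,"y":0.0115,"z":-0.003,"ax":0,"ay":0,"az":-6.2,"claw":0.094}
  ]
}}

```text
time_s: 0.65
ee_pos: [0.359, -0.419, 0.238]
eef_rot: [-3.137, -0.003, 1.052]
force: [-0.1, -0.5, 0.5]
grip_width: 0.0939
```

Run:
```python
from go import *
plan([.484,-.351,.245],down(np.pi/2))
```

```text
t 0.65 p [ 0.359 -0.419  0.238] rpy [-3.137e+00 -3.000e-03  1.052e+00] q [-0.93  0.28  1.47  0.    1.4  -0.41] F [-0.1 -0.5  0.5] w 0.0939
rows 5 turn/row [-0.05 -0.05 -5.95]
1 [ 0.0242  0.015  -0.0014]
2 [ 0.0225  0.0174 -0.0014]
3 [ 0.0206  0.0196 -0.0014]
4 [ 0.0185  0.0217 -0.0014]
5 [ 0.0161  0.0235 -0.0014]
```

Call:
{"api": "step_arm", "payload": {
  "steps": [
    {"x":0.024,"y":0.015,"z":-0.0015,"ax":0,"ay":0,"az":-6.2,"claw":0.094},
    {"x":0.0225,"y":0.0175,"z":-0.0015,"ax":0,"ay":0,"az":-6.2,"claw":0.094},
    {"x":0.0205,"y":0.0195,"z":-0.0015,"ax":0,"ay":0,"az":-6.2,"claw":0.094},
    {"x":0.0185,"y":0.0215,"z":-0.0015,"ax":0,"ay":0,"az":-6.2,"claw":0.094},
    {"x":0.016,"y":0.0235,"z":-0.0015,"ax":0,"ay":0,"az":-6.2,"claw":0.094}
  ]
}}

```text
time_s: 1.07
ee_pos: [0.4881, -0.3439, 0.2456]
eef_rot: [-3.138, -0.006, 1.621]
force: [-0.7, -0.0, 0.1]
grip_width: 0.0941
```

Run:
```python
from go import *
plan([.484,-.351,.24],down(np.pi/2))
p,d=vision.camera('wrist');cv2.imwrite('pics/w1.png',p[:,:,::-1]);np.save('pics/w1.npy',d)
```

```text
t 1.07 p [ 0.4881 -0.3439  0.2456] rpy [-3.138 -0.006  1.621] q [-0.68  0.38  1.32  0.    1.45 -0.73] F [-0.7 -0.   0.1] w 0.0941
rows 1 turn/row [-0.2  -0.31  2.87]
1 [-0.0069 -0.0044  0.0056]
```

View pics/w1.png

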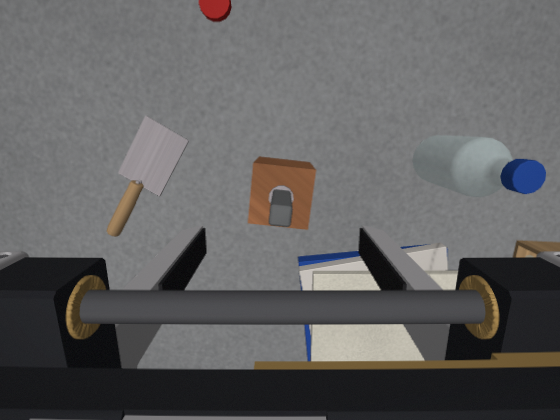

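Run:
```python
import cv2
a=cv2.imread('pics/w1.png')
cv2.imwrite('pics/w1c.png',cv2.resize(a[145:240,235:330],None,fx=6,fy=6,interpolation=2))
```

```text
(no output)
```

View pics/w1c.png

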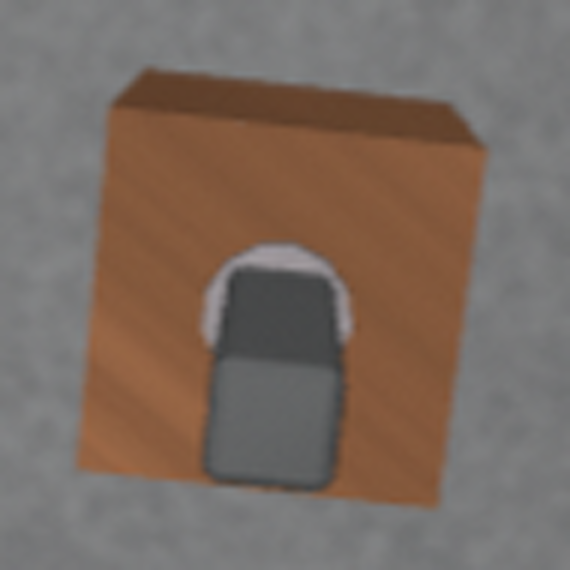

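Run:
```python
from go import *
o=ctrl.get_obs(); c=cam('wrist',o)
cr=lambda p:(np.array(p,float)+.5)/6-.5+[235,145]
for nm,q,z in (('handle',[(215,358),(342,366),(333,491),(206,480)],.164),('stand',[(110,105),(487,148),(438,507),(80,468)],.084)):
    P=onplane(c,cr(q),z); print(nm,P[:,:2].round(4).tolist(),P.mean(0).round(4))
    for v in np.roll(P,-1,0)-P: print(np.linalg.norm(v).round(4),np.degrees(np.arctan2(v[1],v[0])).round(1))
```

```text
handle [[0.4818, -0.3393], [0.5003, -0.3393], [0.5002, -0.3583], [0.4815, -0.3578]] [ 0.491  -0.3487  0.164 ]
0.0184 -0.1
0.019 -90.0
0.0188 178.4
0.0185 89.0
stand [[0.4579, -0.3123], [0.5276, -0.3159], [0.5242, -0.3856], [0.4551, -0.3821]] [ 0.4912 -0.349   0.084 ]
0.0698 -2.9
0.0698 -92.8
0.0693 177.1
0.0698 87.6
```

Run:
```python
from go import *
plan([.484,-.351,.24],down(np.pi/2))
o=ctrl.get_obs(); c=cam('wrist',o); p,d=vision.camera('wrist');cv2.imwrite('pics/w2.png',p[:,:,::-1])
cv2.imwrite('pics/w2c.png',cv2.resize(p[145:240,235:330,::-1],None,fx=6,fy=6,interpolation=2))
plan([.484,-.351,.24],down(np.pi/2))
# depth check at handle top
print(pts(c,[(281,216),(270,170)],[d[216,281],d[170,270]]))
```

```text
t 1.12 p [ 0.4915 -0.3413  0.2456] rpy [-3.139 -0.006  1.633] q [-0.67  0.39  1.31  0.    1.45 -0.73] F [ 4.6  1.4 -0.5] w 0.094
rows 1 turn/row [-0.14 -0.36  3.54]
1 [-0.0093 -0.0081  0.0055]
t 1.17 p [ 0.4896 -0.3427  0.2453] rpy [-3.139 -0.006  1.623] q [-0.67  0.39  1.31  0.    1.45 -0.73] F [ 0.2 -0.5 -0.3] w 0.094
rows 1 turn/row [-0.19 -0.34  3.01]
1 [-0.0081 -0.006   0.0052]
[[ 0.49163986 -0.34913988  0.16452968]
 [ 0.4771978  -0.31984187  0.0843243 ]]
```

View pics/w2c.png

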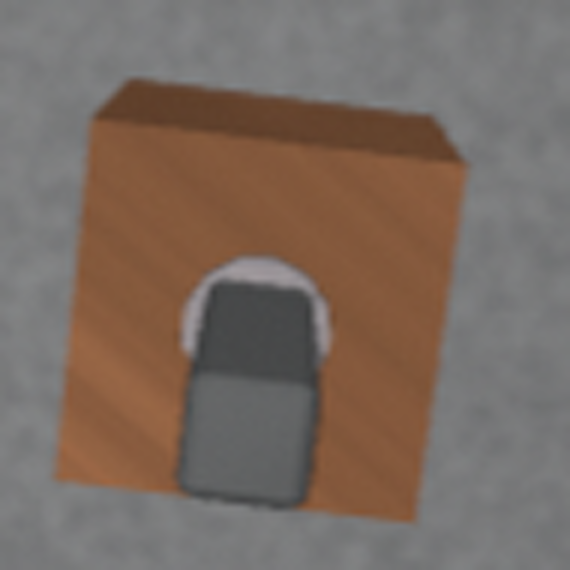

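```bash
cat > pin.py <<'E'
from go import *
def meas(o,cornersH,cornersS,ox,oy,s=6):
    c=cam('wrist',o); cr=lambda p:(np.array(p,float)+.5)/s-.5+[ox,oy]
    for nm,q,z in (('handle',cornersH,.164),('stand',cornersS,.084)):
        P=onplane(c,cr(q),z); v=np.roll(P,-1,0)-P
        print(nm,P.mean(0).round(4),np.linalg.norm(v,axis=1).round(4),(np.degrees(np.arctan2(v[:,1],v[:,0]))%90).round(1))
E
python3 - <<'E'
from pin import *
o=dict(ee_pos=np.array([0.4881,-0.3439,.2456]),eef_rot=np.array([-3.138,-.006,1.621]))
meas(o,[(215,358),(342,366),(333,491),(206,480)],[(110,105),(487,148),(438,507),(80,468)],235,145)
o=dict(ee_pos=np.array([0.4915,-0.3413,.2456]),eef_rot=np.array([-3.139,-.006,1.633]))
meas(o,[(192,373),(318,382),(308,507),(182,495)],[(92,122),(466,162),(416,522),(57,480)],235,145)
print(down(np.pi/2).as_matrix())
E
```

```text
handle [ 0.4873 -0.3514  0.164 ] [0.0184 0.019  0.0188 0.0185] [89.3 89.3 87.8 88.3]
stand [ 0.4875 -0.3517  0.084 ] [0.0698 0.0698 0.0693 0.0699] [86.4 86.6 86.5 87. ]
handle [ 0.4875 -0.3513  0.164 ] [0.0183 0.0191 0.0187 0.0186] [89.4 89.4 88.  88.4]
stand [ 0.4873 -0.3521  0.084 ] [0.0693 0.0703 0.0696 0.0693] [87.5 87.  86.7 86.7]
[[ 2.22044605e-16  1.00000000e+00  1.22464680e-16]
 [ 1.00000000e+00 -2.22044605e-16 -2.46519033e-32]
 [ 0.00000000e+00  1.22464680e-16 -1.00000000e+00]]
```

Run:
```python
from go import *
plan([.487,-.3515,.19],down(np.radians(88.7)),2)
```

```text
t 1.17 p [ 0.4896 -0.3427  0.2453] rpy [-3.139 -0.006  1.623] q [-0.67  0.39  1.31  0.    1.45 -0.73] F [ 0.2 -0.5 -0.3] w 0.094
rows 2 turn/row [-0.09 -0.17  2.15]
1 [-0.0045 -0.0014  0.0276]
2 [-0.0045 -0.0013  0.0276]
```

Call:
{"api": "step_arm", "payload": {
  "steps": [
    {"x":-0.0045,"y":-0.0015,"z":0.0275,"ax":-0.1,"ay":-0.2,"az":2.2,"claw":0.094},
    {"x":-0.0045,"y":-0.0015,"z":0.0275,"ax":-0.1,"ay":-0.2,"az":2.2,"claw":0.094},
    {"x":0,"y":0,"z":0,"ax":0,"ay":0,"az":0,"claw":0.094}
  ]
}}

```text
time_s: 1.42
ee_pos: [0.4874, -0.3513, 0.1891]
eef_rot: [3.14, 0.003, 1.544]
force: [0.1, -0.5, -0.8]
grip_width: 0.094
```

Run:
```python
from go import *
plan([.487,-.3515,.108],down(np.radians(88.7)),4)
o=ctrl.get_obs(); c=cam('wrist',o); p,d=vision.camera('wrist');cv2.imwrite('pics/w3.png',p[:,:,::-1])
```

```text
t 1.42 p [ 0.4874 -0.3513  0.1891] rpy [3.140e+00 3.000e-03 1.544e+00] q [-0.69  0.42  1.39 -0.    1.32 -0.66] F [ 0.1 -0.5 -0.8] w 0.094
rows 4 turn/row [ 0.02  0.04 -0.06]
1 [ 0.     -0.0001  0.0203]
2 [-0.     -0.0001  0.0203]
3 [-0.     -0.0001  0.0203]
4 [-0.     -0.0001  0.0203]
```

View pics/w3.png

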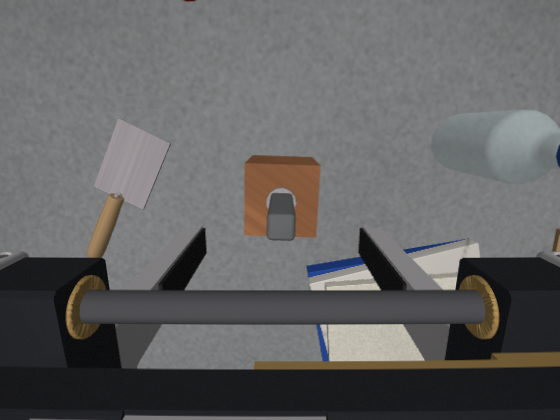

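Call:
{"api": "step_arm", "payload": {
  "steps": [
    {"x":0,"y":0,"z":0.02,"ax":0,"ay":0,"az":0,"claw":0.094},
    {"x":0,"y":0,"z":0.02,"ax":0,"ay":0,"az":0,"claw":0.08},
    {"x":0,"y":0,"z":0.02,"ax":0,"ay":0,"az":0,"claw":0.065},
    {"x":0,"y":0,"z":0.02,"ax":0,"ay":0,"az":0,"claw":0.05},
    {"x":0,"y":0,"z":0,"ax":0,"ay":0,"az":0,"claw":0.045}
  ],
  "grip_force": 40
}}

```text
time_s: 1.88
ee_pos: [0.4894, -0.355, 0.1184]
eef_rot: [3.131, 0.009, 1.547]
force: [0.2, 0.6, 0.2]
grip_width: 0.0707
```

Run:
```python
from go import *
plan([.487,-.3515,.108],down(np.radians(88.7)),4)
o=ctrl.get_obs(); c=cam('wrist',o); p,d=vision.camera('wrist');cv2.imwrite('pics/w4.png',p[:,:,::-1])
```

```text
t 1.88 p [ 0.4894 -0.355   0.1184] rpy [3.131 0.009 1.547] q [-0.69  0.49  1.46 -0.    1.17 -0.66] F [0.2 0.6 0.2] w 0.0707
rows 4 turn/row [ 0.15  0.13 -0.02]
1 [ 0.0009 -0.0006  0.0026]
2 [ 0.0009 -0.0006  0.0026]
3 [ 0.0009 -0.0006  0.0026]
4 [ 0.0009 -0.0006  0.0026]
```

View pics/w4.png

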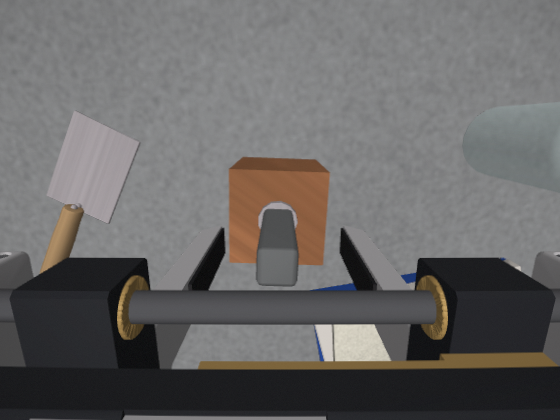

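Call:
{"api": "step_arm", "payload": {
  "steps": [
    {"x":0.0015,"y":-0.001,"z":0.005,"ax":0.3,"ay":0.3,"az":0,"claw":0.045},
    {"x":0.002,"y":-0.0015,"z":0.005,"ax":0.3,"ay":0.2,"az":0,"claw":0.045},
    {"x":0,"y":0,"z":0,"ax":0,"ay":0,"az":0,"claw":0.04}
  ]
}}

```text
time_s: 2.18
ee_pos: [0.4889, -0.3533, 0.1156]
eef_rot: [3.135, 0.005, 1.547]
force: [-0.7, -0.4, -1.0]
grip_width: 0.0469
```

Run:
```python
from go import *
plan([.487,-.3515,.108],down(np.radians(88.7)),1)
o=ctrl.get_obs(); c=cam('wrist',o); p,d=vision.camera('wrist');cv2.imwrite('pics/w5.png',cv2.resize(p[150:320,180:380,::-1],None,fx=4,fy=4,interpolation=2))
T=R.from_euler('xyz',o['eef_rot']); g=lambda v:proj(c,o['ee_pos']+T.apply(v)).round(1)
print('grasp pt',g([0,0,-.019]),'tcp',g([0,0,0]),'pad x+-8',g([.008,0,-.056]),g([-.008,0,-.056]),'axis at handle top',g([0,0,-.056]))
```

```text
t 2.18 p [ 0.4889 -0.3533  0.1156] rpy [3.135 0.005 1.547] q [-0.69  0.5   1.47 -0.    1.17 -0.66] F [-0.7 -0.4 -1. ] w 0.0469
rows 1 turn/row [ 0.35  0.29 -0.07]
1 [ 0.0018 -0.002   0.0076]
grasp pt [[280.7 251.6]] tcp [[280.9 239.6]] pad x+-8 [[280.4 267.7]] [[280.4 300.8]] axis at handle top [[280.4 284.5]]
```

View pics/w5.png

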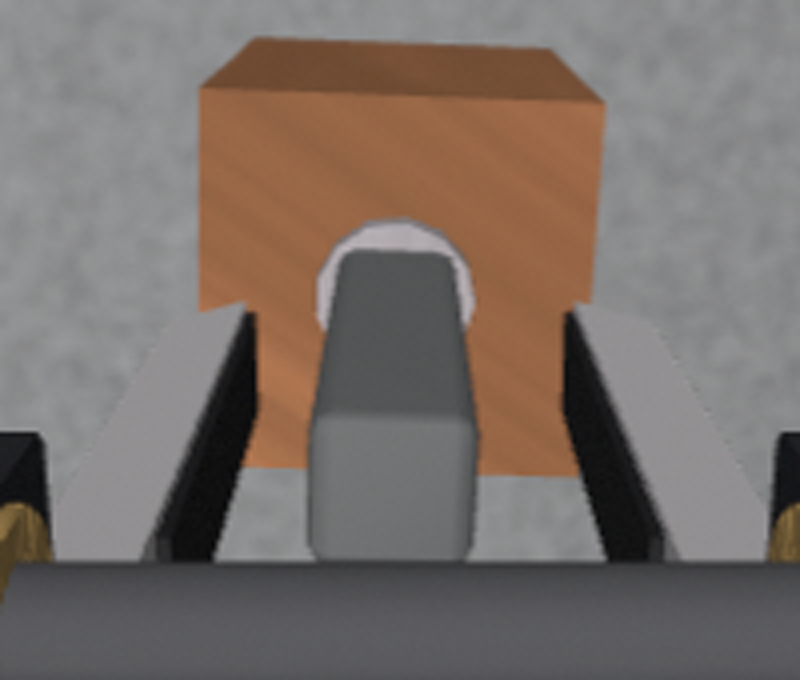

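Call:
{"api": "step_arm", "payload": {
  "steps": [
    {"x":0.002,"y":-0.002,"z":0.007,"ax":0.4,"ay":0.3,"az":0,"claw":0.04},
    {"x":0.001,"y":-0.001,"z":0.005,"ax":0.2,"ay":0.1,"az":0,"claw":0.035},
    {"x":0,"y":0,"z":0.001,"ax":0,"ay":0,"az":0,"claw":0.03}
  ]
}}

```text
time_s: 2.48
ee_pos: [0.4866, -0.3507, 0.1041]
eef_rot: [-3.139, -0.0, 1.547]
force: [0.7, -0.2, -0.2]
grip_width: 0.0322
```

Run:
```python
from go import *
plan([.487,-.3515,.108],down(np.radians(88.7)),1)
```

```text
t 2.48 p [ 0.4866 -0.3507  0.1041] rpy [-3.139 -0.     1.547] q [-0.69  0.51  1.48 -0.    1.16 -0.66] F [ 0.7 -0.2 -0.2] w 0.0322
rows 1 turn/row [-0.13 -0.01 -0.06]
1 [-0.0008  0.0004 -0.0039]
```

Call:
{"api": "step_arm", "payload": {
  "steps": [
    {"x":-0.001,"y":0,"z":-0.003,"ax":0,"ay":0,"az":0,"claw":0.024},
    {"x":0,"y":0,"z":0,"ax":0,"ay":0,"az":0,"claw":0.0},
    {"x":0,"y":0,"z":0,"ax":0,"ay":0,"az":0,"claw":0.0},
    {"x":0,"y":0,"z":0,"ax":0,"ay":0,"az":0,"claw":0.0}
  ],
  "grip_force": 50
}}

```text
time_s: 2.82
ee_pos: [0.4865, -0.3517, 0.107]
eef_rot: [-3.139, -0.001, 1.547]
force: [-0.6, 0.3, -1.7]
grip_width: 0.0198
```

Run:
```python
from go import *
plan([.487,-.3515,.108],down(np.radians(88.7)),1)
```

```text
t 2.82 p [ 0.4865 -0.3517  0.107 ] rpy [-3.139e+00 -1.000e-03  1.547e+00] q [-0.69  0.5   1.47 -0.    1.17 -0.66] F [-0.6  0.3 -1.7] w 0.0198
rows 1 turn/row [-0.16 -0.04 -0.05]
1 [ 0.0002  0.0005 -0.001 ]
```

Call:
{"api": "step_arm", "payload": {
  "steps": [
    {"x":0,"y":0,"z":-0.015,"ax":0,"ay":0,"az":0,"claw":0.0},
    {"x":0,"y":0,"z":-0.015,"ax":0,"ay":0,"az":0,"claw":0.0},
    {"x":0,"y":0,"z":-0.015,"ax":0,"ay":0,"az":0,"claw":0.0},
    {"x":0,"y":0,"z":-0.015,"ax":0,"ay":0,"az":0,"claw":0.0}
  ]
}}

```text
time_s: 3.15
ee_pos: [0.4851, -0.3506, 0.1649]
eef_rot: [-3.132, -0.006, 1.547]
force: [-0.3, 0.3, -2.2]
grip_width: 0.0199
```

Run:
```python
from go import *
plan([.487,-.3515,.25],down(np.radians(88.7)))
```

```text
t 3.15 p [ 0.4851 -0.3506  0.1649] rpy [-3.132 -0.006  1.547] q [-0.69  0.45  1.42 -0.    1.29 -0.66] F [-0.3  0.3 -2.2] w 0.0199
rows 3 turn/row [-0.17 -0.11 -0.02]
1 [-0.0001  0.0004 -0.0284]
2 [-0.0002  0.0005 -0.0284]
3 [-0.0002  0.0006 -0.0284]
```

```bash
cat >> go.py <<'E'
S0=np.array([.6152,-.0063,.124]); L=.098; AZ=162.
def slotframe(az=None):
    a=np.radians(AZ if az is None else az); s,co=np.sin(np.radians(35)),np.cos(np.radians(35))
    n=np.array([s*np.cos(a+np.pi/2),s*np.sin(a+np.pi/2),co]); y=np.array([np.cos(a),np.sin(a),0.]); x=np.cross(y,n)
    return x,y,n
def slotR(yaw=88.6,az=None):
    n=slotframe(az)[2]; ax=np.cross([0,0,-1],-n); ax/=np.linalg.norm(ax)
    return R.from_rotvec(ax*np.radians(35))*down(np.radians(yaw))
def slotplan(h,dy=0,dx=0,**k):
    x,y,n=slotframe(); plan(S0+n*(h+L)+y*dy+x*dx,slotR(),**k)
    o=ctrl.get_obs(); T=R.from_euler('xyz',o['eef_rot']); tip=o['ee_pos']+T.apply([0,0,L])-S0
    print('tip in slot xyz mm',(1e3*np.array([tip@x,tip@y,tip@n])).round(1),'axis err deg',np.degrees(np.arccos(np.clip(-T.apply([0,0,1])@n,-1,1))).round(2),'F slot',np.round([o['force']@x,o['force']@y,o['force']@n],1))
E
python3 - <<'E'
from go import *
x,y,n=slotframe();print(x,y,n)
slotplan(.05)
E
```

```text
[0.2531319  0.77905989 0.57357644] [-0.95105652  0.30901699  0.        ] [-0.17724487 -0.54550361  0.81915204]
t 3.15 p [ 0.4851 -0.3506  0.1649] rpy [-3.132 -0.006  1.547] q [-0.69  0.45  1.42 -0.    1.29 -0.66] F [-0.3  0.3 -2.2] w 0.0199
rows 9 turn/row [-1.17  3.69 -0.02]
1 [ 0.0296  0.0108 -0.0089]
2 [ 0.0301  0.0109 -0.0067]
3 [ 0.0305  0.0111 -0.0045]
4 [ 0.0307  0.0111 -0.0023]
5 [ 0.0307  0.0112 -0.0001]
6 [0.0307 0.0112 0.0021]
7 [0.0305 0.0111 0.0043]
8 [0.0301 0.011  0.0065]
9 [0.0296 0.0109 0.0086]
tip in slot xyz mm [-333.6   18.4  164. ] axis err deg 34.85 F slot [-1.1  0.4 -1.9]
```

Call:
{"api": "step_arm", "payload": {
  "steps": [
    {"x":0,"y":0,"z":-0.03,"ax":0,"ay":0,"az":0,"claw":0.0},
    {"x":0,"y":0,"z":-0.03,"ax":0,"ay":0,"az":0,"claw":0.0},
    {"x":0,"y":0,"z":-0.03,"ax":0,"ay":0,"az":0,"claw":0.0},
    {"x":0,"y":0,"z":0,"ax":0,"ay":0,"az":0,"claw":0.0}
  ]
}}

```text
time_s: 3.48
ee_pos: [0.486, -0.3511, 0.2609]
eef_rot: [-3.134, -0.004, 1.547]
force: [-0.7, -1.0, -1.6]
grip_width: 0.0203
```

Run:
```python
from go import *
slotplan(.06)
o=ctrl.get_obs(); c=cam('wrist',o); p,d=vision.camera('wrist');cv2.imwrite('pics/w6.png',p[:,:,::-1])
```

```text
t 3.48 p [ 0.486  -0.3511  0.2609] rpy [-3.134 -0.004  1.547] q [-0.69  0.38  1.28 -0.    1.48 -0.66] F [-0.7 -1.  -1.6] w 0.0203
rows 8 turn/row [-1.3   4.16 -0.01]
1 [0.0326 0.0119 0.001 ]
2 [0.0324 0.0118 0.0036]
3 [0.0321 0.0117 0.0062]
4 [0.0315 0.0116 0.0088]
5 [0.0308 0.0114 0.0113]
6 [0.0299 0.0111 0.0138]
7 [0.0288 0.0107 0.0162]
8 [0.0275 0.0104 0.0185]
tip in slot xyz mm [-278.9   17.1  242.7] axis err deg 34.88 F slot [-1.8  0.4 -0.6]
```

View pics/w6.png

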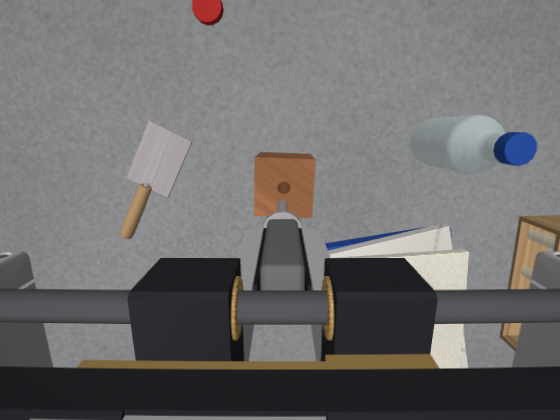

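Run:
```python
from go import *
o=dict(ee_pos=np.array([.486,-.3511,.2609]),eef_rot=np.array([-3.134,-.004,1.547])); c=cam('wrist',o)
a=cv2.imread('pics/w6.png'); g=a[178:197,272:297].astype(int).sum(2); print(g.min(),np.median(g))
m=(g<g.min()+60); v,u=np.where(m); print(u.mean()+272,v.mean()+178,m.sum(), onplane(c,[(u.mean()+272,v.mean()+178)],.084).round(4))
print(proj(c,o['ee_pos']+R.from_euler('xyz',o['eef_rot']).apply([0,0,.098])))
```

```text
182 309.0
283.42477876106193 187.35398230088495 113 [[ 0.487  -0.3516  0.084 ]]
[[281.26810167 202.1864999 ]]
```

Call:
{"api": "step_arm", "payload": {
  "steps": [
    {"x":0.033,"y":0.012,"z":0.001,"ax":-1.3,"ay":4.2,"az":0,"claw":0.0},
    {"x":0.0325,"y":0.012,"z":0.0035,"ax":-1.3,"ay":4.2,"az":0,"claw":0.0},
    {"x":0.032,"y":0.012,"z":0.006,"ax":-1.3,"ay":4.2,"az":0,"claw":0.0},
    {"x":0.0315,"y":0.0115,"z":0.009,"ax":-1.3,"ay":4.2,"az":0,"claw":0.0},
    {"x":0.031,"y":0.0115,"z":0.011,"ax":-1.3,"ay":4.2,"az":0,"claw":0.0}
  ]
}}

```text
time_s: 3.95
ee_pos: [0.5494, -0.1854, 0.2497]
eef_rot: [3.035, -0.387, 1.559]
force: [0.8, 0.9, -0.8]
grip_width: 0.0199
```

Run:
```python
from go import *
slotplan(.06)
```

```text
t 3.95 p [ 0.5494 -0.1854  0.2497] rpy [ 3.035 -0.387  1.559] q [-0.57  0.38  1.36  0.38  1.52 -0.58] F [ 0.8  0.9 -0.8] w 0.0199
rows 3 turn/row [-1.32  3.8  -0.22]
1 [0.0293 0.011  0.0118]
2 [0.0284 0.0108 0.014 ]
3 [0.0273 0.0106 0.0161]
tip in slot xyz mm [-104.5    8.2  116.5] axis err deg 12.06 F slot [ 0.5 -0.5 -1.3]
```

Call:
{"api": "step_arm", "payload": {
  "steps": [
    {"x":0.029,"y":0.011,"z":0.012,"ax":-1.3,"ay":3.8,"az":-0.2,"claw":0.0},
    {"x":0.0285,"y":0.011,"z":0.014,"ax":-1.3,"ay":3.8,"az":-0.2,"claw":0.0},
    {"x":0.025,"y":0.0105,"z":0.013,"ax":-1.3,"ay":3.8,"az":-0.2,"claw":0.0},
    {"x":0,"y":0,"z":0,"ax":0,"ay":0,"az":0,"claw":0.0}
  ]
}}

```text
time_s: 4.28
ee_pos: [0.5874, -0.0877, 0.2486]
eef_rot: [2.952, -0.602, 1.6]
force: [0.7, 0.7, -1.5]
grip_width: 0.0191
```

Run:
```python
from go import *
slotplan(.04)
o=ctrl.get_obs(); print(o['ee_pos'],o['eef_rot'])
for n in ['wrist','top']:
  p,d=vision.camera(n);cv2.imwrite(f'pics/{n}7.png',p[:,:,::-1]);np.save(f'pics/{n}7.npy',d)
```

```text
t 4.28 p [ 0.5874 -0.0877  0.2486] rpy [ 2.952 -0.602  1.6  ] q [-0.48  0.4   1.41  0.62  1.48 -0.55] F [ 0.7  0.7 -1.5] w 0.0191
rows 1 turn/row [-0.25 -1.06 -0.51]
1 [-0.0015  0.001   0.0133]
tip in slot xyz mm [ 2.6  2.1 53.4] axis err deg 1.09 F slot [-0.2 -0.5 -1.7]
[ 0.58744994 -0.0877211   0.24855377] [ 2.95194472 -0.60176912  1.59950585]
```

View pics/wrist7.png

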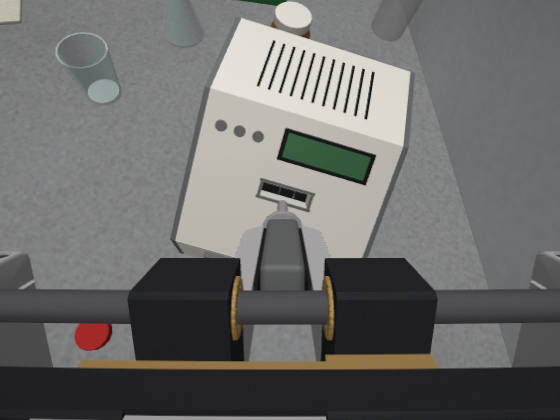

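View pics/top7.png

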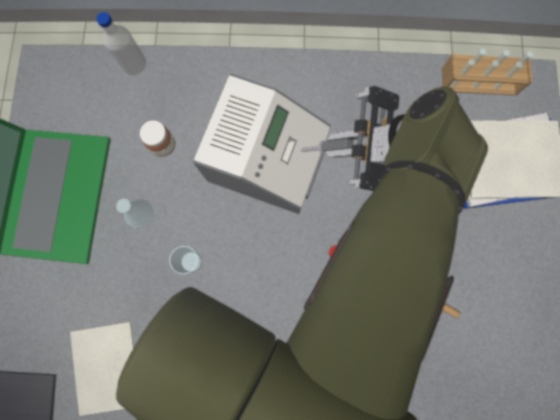

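Run:
```python
import cv2
a=cv2.imread('pics/wrist7.png')
cv2.imwrite('pics/w7c.png',cv2.resize(a[165:240,235:335],None,fx=8,fy=8,interpolation=2))
```

```text
(no output)
```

View pics/w7c.png

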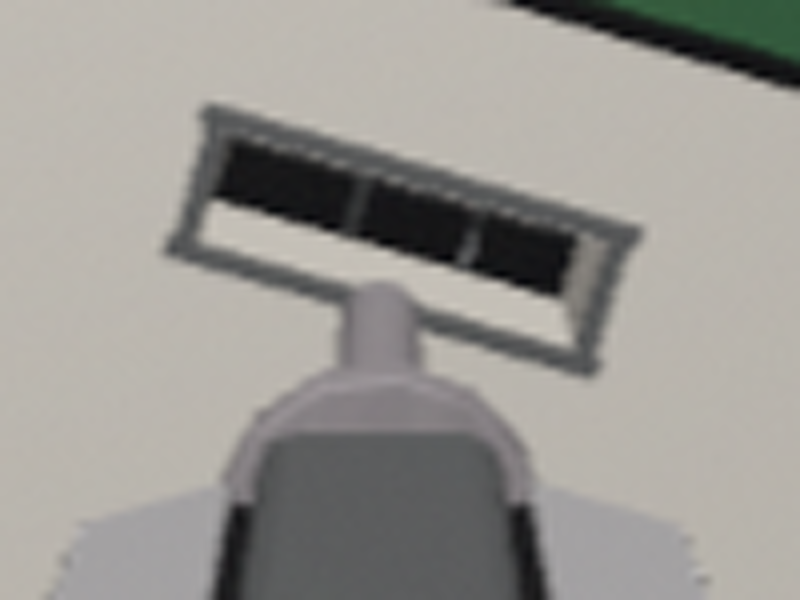

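Run:
```python
from go import *
o=dict(ee_pos=np.array([0.58744994,-0.0877211,0.24855377]),eef_rot=np.array([2.95194472,-0.60176912,1.59950585]))
c=cam('wrist',o); x,y,n=slotframe(); cr=lambda p:(np.array(p,float)+.5)/8-.5+[235,165]
def on(px,h):
    oo,d=rays(c,cr(px)); P=oo+d*(((S0+n*h-oo)@n)/(d@n))[:,None]; q=P-S0; return (1e3*np.c_[q@x,q@y,q@n]).round(1)
print('frame outer',on([(205,108),(642,233),(592,375),(168,248)],0).tolist())
fr=on([(205,108),(642,233),(592,375),(168,248)],0); print(fr.mean(0))
print('inner',on([(225,135),(610,240),(580,348),(195,235)],0).tolist(), on([(225,135),(610,240),(580,348),(195,235)],0).mean(0))
for h in (-.031,-.034): print(h,'lines',on([(355,205),(470,240)],h).tolist(),'ends',on([(222,165),(570,270)],h).tolist())
v=fr; print(np.degrees(np.arctan2(v[1,0]-v[0,0],-(v[1,1]-v[0,1]))))
print('tip px',(proj(c,o['ee_pos']+R.from_euler('xyz',o['eef_rot']).apply([0,0,.098]))-[235,165])*8)
```

```text
frame outer [[10.6, 28.6, 0.0], [10.6, -33.2, 0.0], [-10.4, -32.5, 0.0], [-9.4, 28.4, 0.0]]
[ 0.35  -2.175  0.   ]
inner [[7.8, 25.0, 0.0], [8.5, -29.3, 0.0], [-7.2, -29.8, 0.0], [-6.6, 25.3, 0.0]] [ 0.625 -2.2    0.   ]
-0.031 lines [[-2.1, 4.4, -31.0], [-2.4, -13.6, -31.0]] ends [[-1.8, 25.0, -31.0], [-2.6, -29.3, -31.0]]
-0.034 lines [[-2.6, 4.3, -34.0], [-2.9, -13.8, -34.0]] ends [[-2.3, 25.1, -34.0], [-3.2, -29.6, -34.0]]
0.0
tip px [[370.55883821 299.15520798]]
```

Run:
```python
from go import *
slotplan(.012,dy=-.0032,dx=.0006,n=3)
```

```text
t 4.38 p [ 0.5867 -0.0908  0.249 ] rpy [ 2.953 -0.596  1.598] q [-0.48  0.4   1.41  0.61  1.49 -0.55] F [-0.6 -0.4 -1.4] w 0.0194
rows 3 turn/row [-0.09 -0.23 -0.17]
1 [0.0001 0.0016 0.0145]
2 [0.0001 0.0016 0.0145]
3 [0.0002 0.0016 0.0145]
tip in slot xyz mm [-0.4  1.8 55.5] axis err deg 0.75 F slot [-1.3  0.5 -0.8]
```

Call:
{"api": "step_arm", "payload": {
  "steps": [
    {"x":0,"y":0.0015,"z":0.0145,"ax":-0.1,"ay":-0.3,"az":0,"claw":0.0},
    {"x":0,"y":0.0015,"z":0.0145,"ax":-0.1,"ay":-0.3,"az":0,"claw":0.0},
    {"x":0,"y":0.0015,"z":0.0125,"ax":-0.1,"ay":-0.2,"az":0,"claw":0.0},
    {"x":0,"y":0,"z":0,"ax":0,"ay":0,"az":0,"claw":0.0},
    {"x":0,"y":0,"z":0,"ax":0,"ay":0,"az":0,"claw":0.0}
  ]
}}

```text
time_s: 4.8
ee_pos: [0.5971, -0.0736, 0.2128]
eef_rot: [2.954, -0.572, 1.588]
force: [0.6, 0.0, -0.7]
grip_width: 0.0202
```

Run:
```python
from go import *
slotplan(.012,dy=-.0032,dx=.0006)
o=ctrl.get_obs(); print(o['ee_pos'].tolist(),o['eef_rot'].tolist())
p,d=vision.camera('wrist');cv2.imwrite(f'pics/w8.png',cv2.resize(p[165:240,235:335,::-1],None,fx=8,fy=8,interpolation=2))
```

```text
t 4.8 p [ 0.5971 -0.0736  0.2128] rpy [ 2.954 -0.572  1.588] q [-0.44  0.42  1.45  0.61  1.39 -0.55] F [ 0.6  0.  -0.7] w 0.0202
rows 1 turn/row [ 0.01  0.7  -0.73]
1 [0.0065 0.0015 0.0026]
tip in slot xyz mm [-7.2 -3.9 14.7] axis err deg 0.7 F slot [-0.2 -0.5 -0.7]
[0.5970983713592509, -0.07360173783748089, 0.21283340472515141] [2.9537677448747868, -0.572386637669435, 1.5878567628493128]
```

View pics/w8.png

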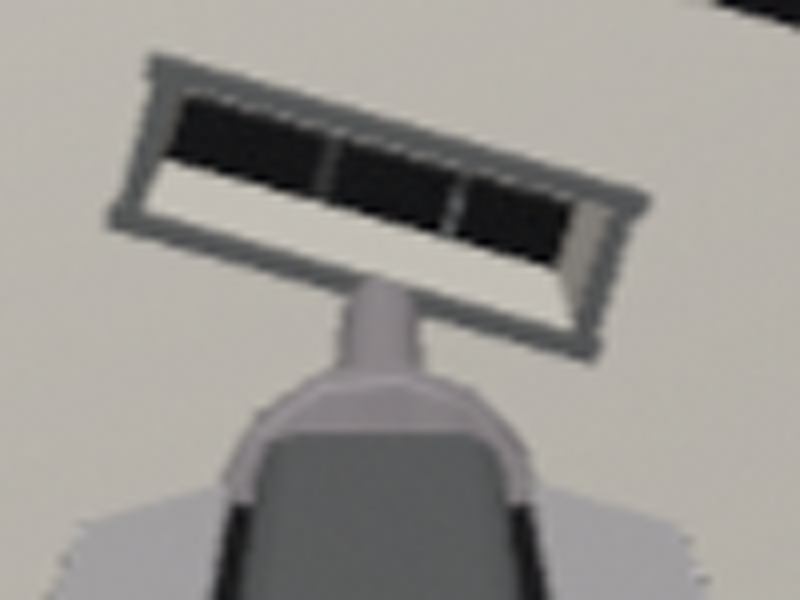

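```bash
cat > sl.py <<'E'
from go import *
def slotview(o,outer,inner,lines,s=8,ox=235,oy=165):
    c=cam('wrist',o); x,y,n=slotframe(); cr=lambda p:(np.array(p,float)+.5)/s-.5+[ox,oy]
    def on(px,h):
        oo,d=rays(c,cr(px)); P=oo+d*(((S0+n*h-oo)@n)/(d@n))[:,None]; q=P-S0; return (1e3*np.c_[q@x,q@y]).round(1)
    for nm,q,h in (('outer',outer,0),('inner',inner,0),('lines',lines,-.033)):
        r=on(q,h); print(nm,r.tolist(),r.mean(0).round(2))
    T=R.from_euler('xyz',o['eef_rot']); 
    for v in ([0,0,L],[.0045,0,L-.001],[0,-.0045,L-.001],[0,.0045,L-.001],[.014,0,L-.08+.001],[0,.014,L-.08+.001],[0,-.014,L-.08]): print(v,((proj(c,o['ee_pos']+T.apply(v))[0]-[ox,oy]+.5)*s-.5).round(0))
E
python3 - <<'E'
from sl import *
o=dict(ee_pos=np.array([0.5970983713592509, -0.07360173783748089, 0.21283340472515141]),eef_rot=np.array([2.9537677448747868, -0.572386637669435, 1.5878567628493128]))
slotview(o,[(148,55),(652,198),(595,360),(110,225)],[(175,90),(615,208),(577,332),(143,210)],[(330,170),(455,205)])
E
```

```text
outer [[11.0, 29.1], [10.8, -33.5], [-10.4, -32.8], [-10.2, 28.3]] [ 0.3  -2.22]
inner [[7.8, 25.0], [8.4, -29.6], [-7.6, -29.7], [-7.4, 25.0]] [ 0.3  -2.32]
lines [[-3.0, 3.5], [-3.0, -13.9]] [-3.  -5.2]
[0, 0, 0.098] [374. 303.]
[0.0045, 0, 0.097] [374. 266.]
[0, -0.0045, 0.097] [335. 305.]
[0, 0.0045, 0.097] [413. 305.]
[0.014, 0, 0.019000000000000003] [371. 363.]
[0, 0.014, 0.019000000000000003] [538. 523.]
[0, -0.014, 0.018000000000000002] [205. 527.]
```

Run:
```python
from go import *
slotplan(.012,dy=-.004,dx=.001)
```

```text
t 4.85 p [ 0.597  -0.0736  0.2128] rpy [ 2.954 -0.573  1.588] q [-0.44  0.42  1.45  0.61  1.39 -0.55] F [ 0.5 -0.6 -2. ] w 0.0196
rows 1 turn/row [ 0.01  0.69 -0.75]
1 [0.0068 0.0024 0.0026]
tip in slot xyz mm [-7.3 -3.9 14.7] axis err deg 0.69 F slot [-1.5 -0.7 -1.4]
```

Call:
{"api": "step_arm", "payload": {
  "steps": [
    {"x":0.007,"y":0.0025,"z":0,"ax":0,"ay":0.7,"az":-0.4,"claw":0.0},
    {"x":0.001,"y":0,"z":0,"ax":0,"ay":0.1,"az":0,"claw":0.0},
    {"x":0,"y":0,"z":0,"ax":0,"ay":0,"az":0,"claw":0.0}
  ]
}}

```text
time_s: 5.1
ee_pos: [0.5995, -0.0687, 0.2195]
eef_rot: [2.946, -0.585, 1.599]
force: [-0.3, 0.1, -1.0]
grip_width: 0.0199
```

Run:
```python
from go import *
slotplan(.012,dy=-.004,dx=.001)
o=ctrl.get_obs(); print(o['ee_pos'].tolist(),o['eef_rot'].tolist())
p,d=vision.camera('wrist');cv2.imwrite(f'pics/w9.png',cv2.resize(p[165:240,235:335,::-1],None,fx=8,fy=8,interpolation=2))
```

```text
t 5.1 p [ 0.5995 -0.0687  0.2195] rpy [ 2.946 -0.585  1.599] q [-0.44  0.42  1.44  0.62  1.4  -0.55] F [-0.3  0.1 -1. ] w 0.0199
rows 1 turn/row [ 0.13 -0.09 -0.33]
1 [-0.0011 -0.0007  0.005 ]
tip in slot xyz mm [ 2.4 -4.5 17. ] axis err deg 0.15 F slot [-0.6  0.3 -0.8]
[0.5994957588564577, -0.06868249077038821, 0.21947478134759993] [2.9455189647561673, -0.5845737433842183, 1.5992214135225593]
```

View pics/w9.png

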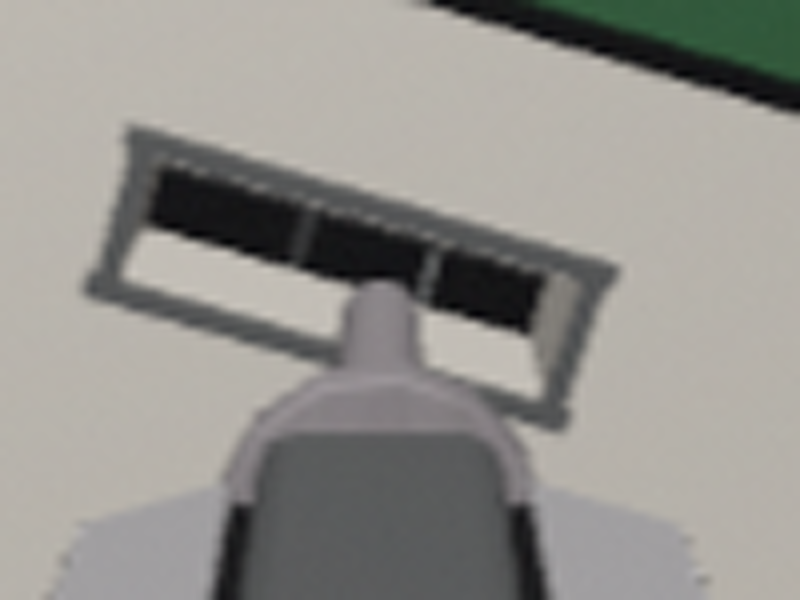

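Call:
{"api": "step_arm", "payload": {
  "steps": [
    {"x":-0.0015,"y":-0.0005,"z":0.006,"ax":0.1,"ay":-0.1,"az":0,"claw":0.0},
    {"x":0,"y":0,"z":0.006,"ax":0,"ay":0,"az":0,"claw":0.0},
    {"x":0,"y":0,"z":0,"ax":0,"ay":0,"az":0,"claw":0.0}
  ]
}}

```text
time_s: 5.4
ee_pos: [0.6014, -0.0635, 0.2084]
eef_rot: [2.946, -0.582, 1.599]
force: [-0.4, -0.0, -1.9]
grip_width: 0.0197
```

Run:
```python
from go import *
slotplan(-.01,dy=-.004,dx=.001)
o=ctrl.get_obs(); print(o['ee_pos'].tolist(),o['eef_rot'].tolist())
p,d=vision.camera('wrist');cv2.imwrite(f'pics/w10.png',cv2.resize(p[165:240,235:335,::-1],None,fx=8,fy=8,interpolation=2))
```

```text
t 5.4 p [ 0.6014 -0.0635  0.2084] rpy [ 2.946 -0.582  1.599] q [-0.43  0.43  1.45  0.62  1.38 -0.56] F [-0.4 -0.  -1.9] w 0.0197
rows 1 turn/row [ 0.1   0.08 -0.31]
1 [ 0.0007 -0.0004  0.0148]
tip in slot xyz mm [ 0.3 -4.8  4.8] axis err deg 0.12 F slot [-1.2  0.4 -1.4]
[0.601441794231477, -0.06345002073518696, 0.20841451558400703] [2.9461491476320196, -0.5817031159903415, 1.5990028608354765]
```

View pics/w10.png

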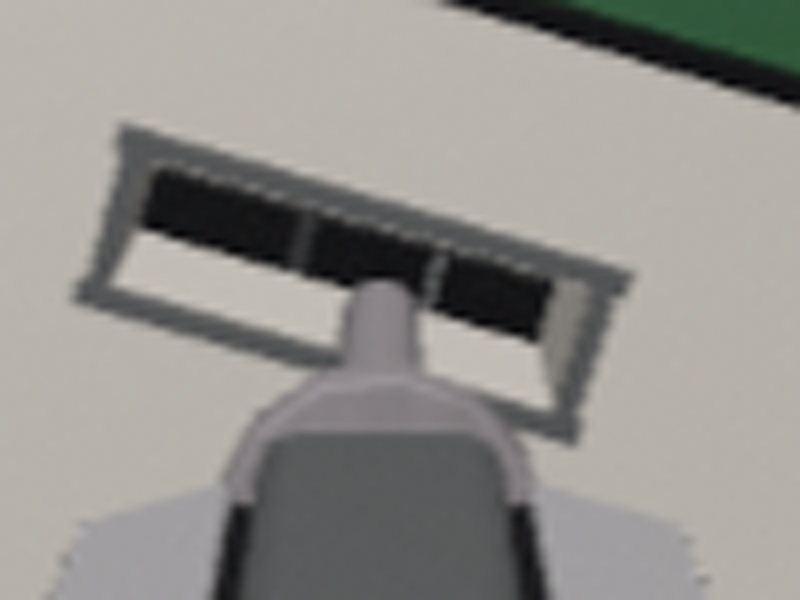

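Run:
```python
from sl import *
o=dict(ee_pos=np.array([0.601441794231477, -0.06345002073518696, 0.20841451558400703]),eef_rot=np.array([2.9461491476320196, -0.5817031159903415, 1.5990028608354765]))
slotview(o,[(120,125),(635,275),(578,443),(75,300)],[(145,165),(605,285),(560,412),(108,287)],[(303,240),(433,275)])
slotplan(-.01,dy=-.004,dx=.001)
```

```text
outer [[11.2, 28.9], [11.0, -33.5], [-10.5, -33.2], [-10.3, 28.6]] [ 0.35 -2.3 ]
inner [[7.5, 24.9], [8.8, -30.4], [-7.4, -30.0], [-7.7, 25.3]] [ 0.3  -2.55]
lines [[-3.0, 3.9], [-2.8, -13.7]] [-2.9 -4.9]
[0, 0, 0.098] [374. 303.]
[0.0045, 0, 0.097] [374. 266.]
[0, -0.0045, 0.097] [335. 305.]
[0, 0.0045, 0.097] [413. 305.]
[0.014, 0, 0.019000000000000003] [371. 362.]
[0, 0.014, 0.019000000000000003] [538. 523.]
[0, -0.014, 0.018000000000000002] [205. 527.]
t 5.45 p [ 0.6014 -0.0637  0.2088] rpy [ 2.946 -0.582  1.599] q [-0.43  0.43  1.45  0.62  1.38 -0.56] F [-0.9  0.4 -2.1] w 0.0198
rows 1 turn/row [ 0.1   0.08 -0.3 ]
1 [ 0.0007 -0.0005  0.0152]
tip in slot xyz mm [ 0.4 -4.9  5.2] axis err deg 0.13 F slot [-1.2  0.9 -1.8]
```

Call:
{"api": "step_arm", "payload": {
  "steps": [
    {"x":0.001,"y":-0.0005,"z":0.005,"ax":0.1,"ay":0.1,"az":0,"claw":0.0},
    {"x":0,"y":0,"z":0.006,"ax":0,"ay":0,"az":0,"claw":0.0},
    {"x":0,"y":0,"z":0.006,"ax":0,"ay":0,"az":0,"claw":0.0},
    {"x":0,"y":0,"z":0,"ax":0,"ay":0,"az":0,"claw":0.0}
  ]
}}

```text
time_s: 5.78
ee_pos: [0.6041, -0.0524, 0.1937]
eef_rot: [2.948, -0.584, 1.599]
force: [-0.6, 0.2, -1.9]
grip_width: 0.0197
```

Run:
```python
from go import *
slotplan(-.025,dy=-.004,dx=.001)
```

```text
t 5.78 p [ 0.6041 -0.0524  0.1937] rpy [ 2.948 -0.584  1.599] q [-0.41  0.44  1.47  0.63  1.34 -0.56] F [-0.6  0.2 -1.9] w 0.0197
rows 1 turn/row [-0.03 -0.03 -0.31]
1 [-0.0004  0.0002  0.0112]
tip in slot xyz mm [  1.3  -3.6 -13.8] axis err deg 0.04 F slot [-1.1  0.6 -1.6]
```

Call:
{"api": "step_arm", "payload": {
  "steps": [
    {"x":-0.0005,"y":0,"z":0.005,"ax":0,"ay":0,"az":0,"claw":0.0},
    {"x":0,"y":0,"z":0.005,"ax":0,"ay":0,"az":0,"claw":0.0},
    {"x":0,"y":0,"z":0,"ax":0,"ay":0,"az":0,"claw":0.0}
  ]
}}

```text
time_s: 6.03
ee_pos: [0.6061, -0.0465, 0.184]
eef_rot: [2.949, -0.584, 1.599]
force: [-0.9, -0.8, -2.1]
grip_width: 0.0197
```

Run:
```python
from go import *
slotplan(-.031,dy=-.004,dx=.001)
```

```text
t 6.03 p [ 0.6061 -0.0465  0.184 ] rpy [ 2.949 -0.584  1.599] q [-0.4   0.45  1.48  0.63  1.32 -0.56] F [-0.9 -0.8 -2.1] w 0.0197
rows 1 turn/row [-0.06 -0.04 -0.31]
1 [0.0001 0.0003 0.0057]
tip in slot xyz mm [  0.8  -3.6 -25.3] axis err deg 0.07 F slot [-2.1  0.6 -1.1]
```

Call:
{"api": "step_arm", "payload": {
  "steps": [
    {"x":0,"y":0,"z":0.003,"ax":0,"ay":0,"az":0,"claw":0.0},
    {"x":0,"y":0,"z":0.002,"ax":0,"ay":0,"az":0,"claw":0.0},
    {"x":0,"y":0,"z":0,"ax":0,"ay":0,"az":0,"claw":0.0}
  ]
}}

```text
time_s: 6.28
ee_pos: [0.607, -0.0434, 0.1794]
eef_rot: [2.949, -0.584, 1.6]
force: [-0.8, 0.2, -1.1]
grip_width: 0.0202
```

Run:
```python
from go import *
slotplan(-.034,dy=-.004,dx=.001)
```

```text
t 6.28 p [ 0.607  -0.0434  0.1794] rpy [ 2.949 -0.584  1.6  ] q [-0.39  0.46  1.48  0.63  1.31 -0.56] F [-0.8  0.2 -1.1] w 0.0202
rows 1 turn/row [-0.07 -0.04 -0.3 ]
1 [0.0001 0.0003 0.003 ]
tip in slot xyz mm [  0.9  -3.6 -31. ] axis err deg 0.08 F slot [-0.7  0.8 -0.9]
```

Call:
{"api": "step_arm", "payload": {
  "steps": [
    {"x":0,"y":0,"z":0.002,"ax":0,"ay":0,"az":0,"claw":0.0},
    {"x":0,"y":0,"z":0,"ax":0,"ay":0,"az":0,"claw":0.0}
  ]
}}

```text
time_s: 6.45
ee_pos: [0.6076, -0.0426, 0.1783]
eef_rot: [2.948, -0.583, 1.6]
force: [-2.5, -2.0, -0.4]
grip_width: 0.0195
```

Run:
```python
from go import *
slotplan(-.034,dy=-.004,dx=.001)
```

```text
t 6.45 p [ 0.6076 -0.0426  0.1783] rpy [ 2.948 -0.583  1.6  ] q [-0.39  0.46  1.48  0.63  1.31 -0.56] F [-2.5 -2.  -0.4] w 0.0195
rows 1 turn/row [-0.02 -0.02 -0.28]
1 [0.     0.0001 0.0017]
tip in slot xyz mm [  1.   -3.9 -32.3] axis err deg 0.03 F slot [-2.5  1.8  1.2]
```

Call:
{"api": "step_arm", "payload": {
  "steps": [
    {"x":0,"y":0,"z":0.002,"ax":0,"ay":0,"az":0,"claw":0.0},
    {"x":0,"y":0,"z":0,"ax":0,"ay":0,"az":0,"claw":0.0}
  ]
}}

```text
time_s: 6.62
ee_pos: [0.6079, -0.0419, 0.1774]
eef_rot: [2.947, -0.583, 1.601]
force: [-2.8, -2.0, 1.3]
grip_width: 0.0198
```

Run:
```python
from go import *
slotplan(-.034,dy=-.004,dx=.001)
```

```text
t 6.62 p [ 0.6079 -0.0419  0.1774] rpy [ 2.947 -0.583  1.601] q [-0.39  0.46  1.49  0.63  1.31 -0.57] F [-2.8 -2.   1.3] w 0.0198
rows 1 turn/row [ 0.01  0.   -0.25]
1 [-0.     -0.0001  0.0005]
tip in slot xyz mm [  1.1  -4.1 -33.5] axis err deg 0.01 F slot [-1.5  2.   2.7]
```

Call:
{"api": "step_arm", "payload": {
  "steps": [
    {"x":0,"y":0,"z":0.002,"ax":0,"ay":0,"az":0,"claw":0.0},
    {"x":0,"y":0,"z":0.001,"ax":0,"ay":0,"az":0,"claw":0.0}
  ]
}}

```text
time_s: 6.78
ee_pos: [0.6085, -0.0407, 0.1757]
eef_rot: [2.946, -0.582, 1.601]
force: [-4.6, -4.1, 5.9]
grip_width: 0.0199
```

Run:
```python
from go import *
slotplan(-.034,dy=-.004,dx=.001)
```

```text
t 6.78 p [ 0.6085 -0.0407  0.1757] rpy [ 2.946 -0.582  1.601] q [-0.39  0.46  1.49  0.64  1.3  -0.57] F [-4.6 -4.1  5.9] w 0.0199
rows 1 turn/row [ 0.06  0.02 -0.23]
1 [-0.0001 -0.0003 -0.0017]
tip in slot xyz mm [  1.2  -4.4 -35.7] axis err deg 0.07 F slot [-1.   3.1  7.8]
```

Call:
{"api": "step_arm", "payload": {
  "steps": [
    {"x":0,"y":0,"z":0.0015,"ax":0,"ay":0,"az":0,"claw":0.0},
    {"x":0,"y":0,"z":0.0015,"ax":0,"ay":0,"az":0,"claw":0.0}
  ]
}}

```text
time_s: 6.95
ee_pos: [0.6089, -0.0395, 0.1739]
eef_rot: [2.945, -0.582, 1.601]
force: [-5.9, -3.7, 5.5]
grip_width: 0.0199
```

Run:
```python
from go import *
slotplan(-.034,dy=-.004,dx=.001)
```

```text
t 6.95 p [ 0.6089 -0.0395  0.1739] rpy [ 2.945 -0.582  1.601] q [-0.38  0.46  1.49  0.64  1.3  -0.57] F [-5.9 -3.7  5.5] w 0.0199
rows 1 turn/row [ 0.08  0.05 -0.19]
1 [-0.0001 -0.0003 -0.0039]
tip in slot xyz mm [  1.2  -4.4 -37.9] axis err deg 0.09 F slot [-1.2  4.5  7.5]
```

Call:
{"api": "step_arm", "payload": {
  "steps": [
    {"x":0,"y":-0.0005,"z":0.002,"ax":0,"ay":0,"az":0,"claw":0.0},
    {"x":0,"y":-0.0005,"z":0.002,"ax":0,"ay":0,"az":0,"claw":0.0}
  ]
}}

```text
time_s: 7.12
ee_pos: [0.6091, -0.0378, 0.1715]
eef_rot: [2.943, -0.581, 1.602]
force: [-2.0, -1.0, 6.3]
grip_width: 0.0198
```

Run:
```python
from go import *
slotplan(-.034,dy=-.004,dx=.001)
```

```text
t 7.12 p [ 0.6091 -0.0378  0.1715] rpy [ 2.943 -0.581  1.602] q [-0.38  0.46  1.49  0.64  1.29 -0.57] F [-2.  -1.   6.3] w 0.0198
rows 1 turn/row [ 0.2   0.09 -0.15]
1 [-0.0002  0.0001 -0.0068]
tip in slot xyz mm [  1.2  -4.3 -40.8] axis err deg 0.22 F slot [2.3 1.6 6. ]
```

Call:
{"api": "step_arm", "payload": {
  "steps": [
    {"x":0,"y":0,"z":0.002,"ax":0.1,"ay":0.1,"az":0,"claw":0.0},
    {"x":0,"y":0,"z":0.002,"ax":0.1,"ay":0,"az":0,"claw":0.0}
  ]
}}

```text
time_s: 7.28
ee_pos: [0.61, -0.0358, 0.1688]
eef_rot: [2.944, -0.582, 1.603]
force: [-2.9, -4.0, 4.2]
grip_width: 0.0197
```

Run:
```python
from go import *
slotplan(-.034,dy=-.004,dx=.001)
p,d=vision.camera('top');cv2.imwrite(f'pics/t11.png',cv2.resize(p[70:225,180:345,::-1],None,fx=3,fy=3,interpolation=2))
p,d=vision.camera('wrist');cv2.imwrite(f'pics/w11.png',p[:,:,::-1])
```

```text
t 7.28 p [ 0.61   -0.0358  0.1688] rpy [ 2.944 -0.582  1.603] q [-0.38  0.47  1.49  0.64  1.29 -0.57] F [-2.9 -4.   4.2] w 0.0197
rows 1 turn/row [ 0.06  0.01 -0.13]
1 [-0.0003 -0.0003 -0.0103]
tip in slot xyz mm [  1.4  -4.3 -44.3] axis err deg 0.06 F slot [-1.4  1.5  6.2]
```

View pics/t11.png

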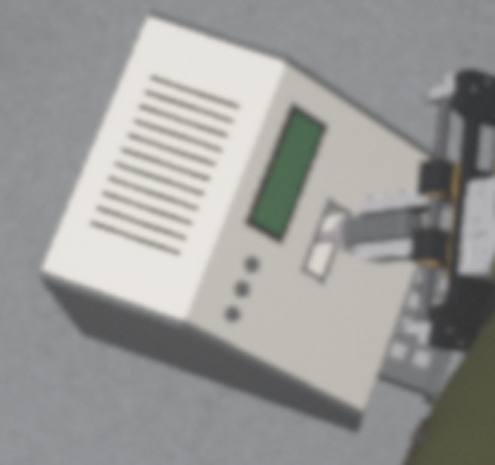

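View pics/w11.png

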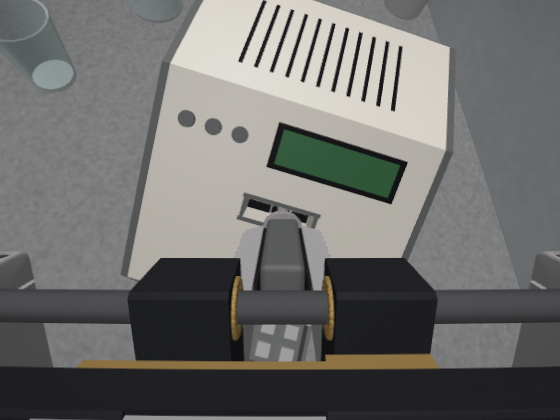

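The tray has popped out (visible at the reader's front in both views). Withdrawing straight.

Call:
{"api": "step_arm", "payload": {
  "steps": [
    {"x":0,"y":0,"z":-0.01,"ax":0,"ay":0,"az":0,"claw":0.0},
    {"x":0,"y":0,"z":-0.012,"ax":0,"ay":0,"az":0,"claw":0.0},
    {"x":0,"y":0,"z":-0.012,"ax":0,"ay":0,"az":0,"claw":0.0}
  ]
}}

```text
time_s: 7.63
ee_pos: [0.6034, -0.0541, 0.1964]
eef_rot: [2.948, -0.584, 1.602]
force: [0.4, -1.3, -1.7]
grip_width: 0.0197
```

Run:
```python
from go import *
slotplan(.05,dy=-.004,dx=.001)
```

```text
t 7.63 p [ 0.6034 -0.0541  0.1964] rpy [ 2.948 -0.584  1.602] q [-0.41  0.44  1.47  0.62  1.35 -0.56] F [ 0.4 -1.3 -1.7] w 0.0197
rows 2 turn/row [-0.05 -0.03 -0.09]
1 [-0.0002  0.0001 -0.0302]
2 [-0.0002  0.0002 -0.0302]
tip in slot xyz mm [  1.3  -3.3 -10.5] axis err deg 0.12 F slot [-1.9 -0.8 -0.7]
```

Call:
{"api": "step_arm", "payload": {
  "steps": [
    {"x":0,"y":0,"z":-0.02,"ax":0,"ay":0,"az":0,"claw":0.0},
    {"x":0,"y":0,"z":-0.025,"ax":0,"ay":0,"az":0,"claw":0.0},
    {"x":0,"y":0,"z":-0.03,"ax":0,"ay":0,"az":0,"claw":0.0}
  ]
}}

```text
time_s: 7.88
ee_pos: [0.5881, -0.096, 0.259]
eef_rot: [2.955, -0.586, 1.601]
force: [-0.6, 0.4, -2.0]
grip_width: 0.0202
```

Run:
```python
from go import *
slotplan(.05,dy=-.004,dx=.001)
plan([.4865,-.3517,.255],down(1.547))
```

```text
t 7.88 p [ 0.5881 -0.096   0.259 ] rpy [ 2.955 -0.586  1.601] q [-0.49  0.4   1.38  0.6   1.51 -0.54] F [-0.6  0.4 -2. ] w 0.0202
rows 1 turn/row [-0.43 -0.17 -0.28]
1 [-0.0003  0.0022  0.0163]
tip in slot xyz mm [ 0.7 -1.2 66.3] axis err deg 0.47 F slot [-1.   0.7 -1.8]
t 7.88 p [ 0.5881 -0.096   0.259 ] rpy [ 2.955 -0.586  1.601] q [-0.49  0.4   1.38  0.6   1.51 -0.54] F [-0.6  0.4 -2. ] w 0.0202
rows 8 turn/row [ 1.19 -4.22 -0.02]
1 [-0.0266 -0.0102 -0.0193]
2 [-0.0279 -0.0106 -0.0171]
3 [-0.0291 -0.011  -0.0147]
4 [-0.0301 -0.0113 -0.0123]
5 [-0.0309 -0.0115 -0.0098]
6 [-0.0315 -0.0117 -0.0073]
7 [-0.0319 -0.0118 -0.0047]
8 [-0.0322 -0.0119 -0.0021]
```

Call:
{"api": "step_arm", "payload": {
  "steps": [
    {"x":-0.0265,"y":-0.01,"z":-0.0195,"ax":1.2,"ay":-4.2,"az":0,"claw":0.0},
    {"x":-0.028,"y":-0.0105,"z":-0.017,"ax":1.2,"ay":-4.2,"az":0,"claw":0.0},
    {"x":-0.029,"y":-0.011,"z":-0.0145,"ax":1.2,"ay":-4.2,"az":0,"claw":0.0},
    {"x":-0.03,"y":-0.011,"z":-0.0125,"ax":1.2,"ay":-4.2,"az":0,"claw":0.0},
    {"x":-0.031,"y":-0.0115,"z":-0.01,"ax":1.2,"ay":-4.2,"az":0,"claw":0.0}
  ]
}}

```text
time_s: 8.3
ee_pos: [0.5208, -0.2651, 0.2674]
eef_rot: [3.08, -0.206, 1.548]
force: [-0.0, -0.8, -1.2]
grip_width: 0.0196
```

Run:
```python
from go import *
plan([.4865,-.3517,.235],down(1.547))
```

```text
t 8.3 p [ 0.5208 -0.2651  0.2674] rpy [ 3.08  -0.206  1.548] q [-0.63  0.37  1.3   0.2   1.54 -0.61] F [-0.  -0.8 -1.2] w 0.0196
rows 3 turn/row [ 1.18 -3.93 -0.1 ]
1 [-0.0307 -0.011   0.0039]
2 [-0.0303 -0.011   0.0063]
3 [-0.0298 -0.0109  0.0085]
```

Call:
{"api": "step_arm", "payload": {
  "steps": [
    {"x":-0.0305,"y":-0.011,"z":0.0,"ax":1.2,"ay":-3.9,"az":-0.1,"claw":0.0},
    {"x":-0.03,"y":-0.011,"z":0.002,"ax":1.2,"ay":-3.9,"az":-0.1,"claw":0.0},
    {"x":-0.0225,"y":-0.01,"z":0.005,"ax":1.0,"ay":-3.0,"az":-0.1,"claw":0.0},
    {"x":0,"y":0,"z":0,"ax":0,"ay":0,"az":0,"claw":0.0}
  ]
}}

```text
time_s: 8.63
ee_pos: [0.4814, -0.3552, 0.2519]
eef_rot: [-3.14, -0.0, 1.541]
force: [0.6, 0.7, -1.5]
grip_width: 0.02
```

Run:
```python
from go import *
plan([.4865,-.3517,.20],down(1.547),2)
```

```text
t 8.63 p [ 0.4814 -0.3552  0.2519] rpy [-3.14  -0.     1.541] q [-0.7   0.38  1.31 -0.    1.46 -0.67] F [ 0.6  0.7 -1.5] w 0.02
rows 2 turn/row [-0.03 -0.01 -0.18]
1 [0.0018 0.0025 0.026 ]
2 [0.0018 0.0025 0.026 ]
```

Call:
{"api": "step_arm", "payload": {
  "steps": [
    {"x":0.002,"y":0.0025,"z":0.02,"ax":0,"ay":0,"az":-0.2,"claw":0.0},
    {"x":0.002,"y":0.0025,"z":0.02,"ax":0,"ay":0,"az":-0.2,"claw":0.0},
    {"x":0,"y":0,"z":0,"ax":0,"ay":0,"az":0,"claw":0.0},
    {"x":0,"y":0,"z":0,"ax":0,"ay":0,"az":0,"claw":0.0}
  ]
}}

```text
time_s: 8.97
ee_pos: [0.4859, -0.3517, 0.2147]
eef_rot: [3.14, -0.003, 1.543]
force: [-0.1, -0.1, -0.3]
grip_width: 0.0195
```

Run:
```python
from go import *
plan([.4865,-.3517,.19],down(1.547),2)
o=ctrl.get_obs();c=cam('wrist',o)
T=R.from_euler('xyz',o['eef_rot']);print('tip',(o['ee_pos']+T.apply([0,0,L])).round(4))
p,d=vision.camera('wrist');cv2.imwrite(f'pics/w12.png',cv2.resize(p[145:240,225:345,::-1],None,fx=6,fy=6,interpolation=2))
for P in ([.487,-.3516,.084],o['ee_pos']+T.apply([0,0,L]),o['ee_pos']+T.apply([.0045,0,L-.001]),o['ee_pos']+T.apply([0,.0045,L-.001]),o['ee_pos']+T.apply([0,-.0045,L-.001])): print(((proj(c,P)[0]-[225,145]+.5)*6-.5).round(0))
```

```text
t 8.97 p [ 0.4859 -0.3517  0.2147] rpy [ 3.140e+00 -3.000e-03  1.543e+00] q [-0.69  0.41  1.36  0.    1.38 -0.66] F [-0.1 -0.1 -0.3] w 0.0195
rows 2 turn/row [ 0.05 -0.08 -0.12]
1 [-0.      0.0003  0.0124]
2 [-0.      0.0003  0.0124]
tip [ 0.4861 -0.3514  0.1167]
[346. 302.]
[340. 346.]
[340. 319.]
[369. 347.]
[311. 347.]
```

View pics/w12.png

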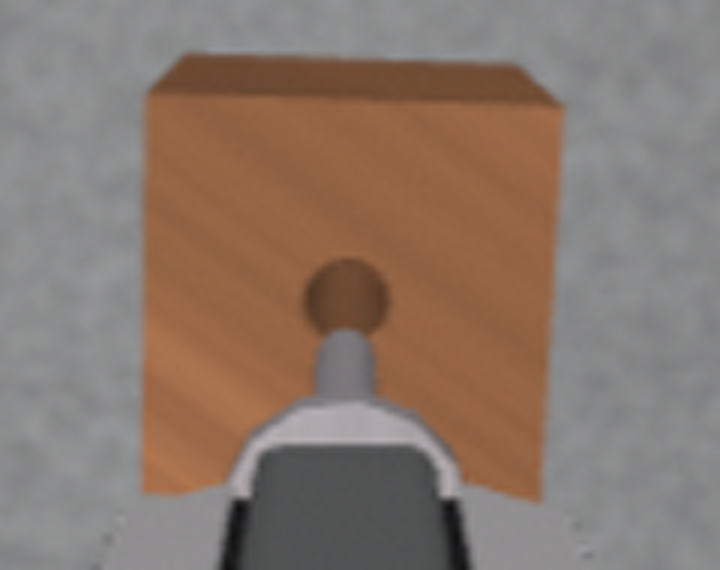

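Call:
{"api": "step_arm", "payload": {
  "steps": [
    {"x":0.0003,"y":0.0005,"z":0.01,"ax":0.1,"ay":-0.2,"az":0,"claw":0.0},
    {"x":0,"y":0,"z":0.01,"ax":0,"ay":0,"az":0,"claw":0.0},
    {"x":0,"y":0,"z":0,"ax":0,"ay":0,"az":0,"claw":0.0}
  ]
}}

```text
time_s: 9.27
ee_pos: [0.4871, -0.3515, 0.1961]
eef_rot: [3.139, 0.002, 1.542]
force: [-0.6, 0.6, -1.5]
grip_width: 0.0199
```

Run:
```python
from go import *
plan([.4865,-.3514,.17],down(1.547),2)
o=ctrl.get_obs();c=cam('wrist',o)
T=R.from_euler('xyz',o['eef_rot']);print('tip',(o['ee_pos']+T.apply([0,0,L])).round(4))
p,d=vision.camera('wrist');cv2.imwrite(f'pics/w13.png',cv2.resize(p[145:240,225:345,::-1],None,fx=6,fy=6,interpolation=2))
```

```text
t 9.27 p [ 0.4871 -0.3515  0.1961] rpy [3.139e+00 2.000e-03 1.542e+00] q [-0.69  0.42  1.38 -0.    1.34 -0.66] F [-0.6  0.6 -1.5] w 0.0199
rows 2 turn/row [ 0.08  0.07 -0.13]
1 [ 0.0001 -0.0003  0.013 ]
2 [ 0.0001 -0.0003  0.013 ]
tip [ 0.4873 -0.3517  0.0981]
```

View pics/w13.png

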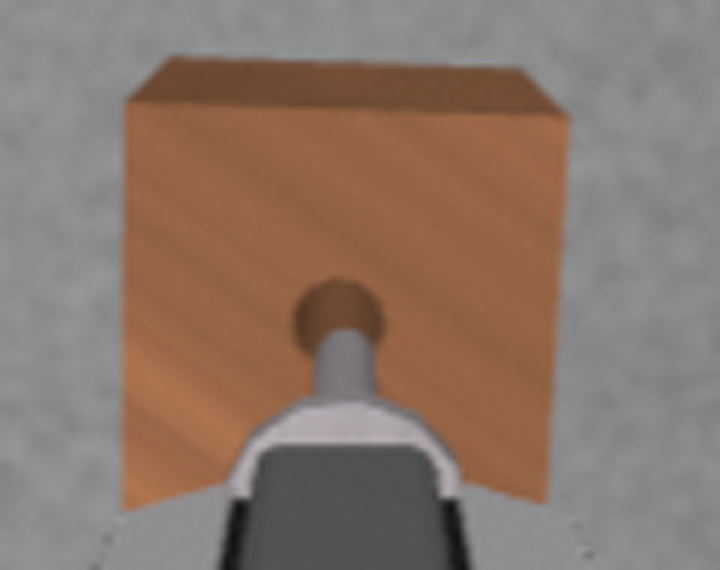

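Call:
{"api": "step_arm", "payload": {
  "steps": [
    {"x":0.001,"y":-0.001,"z":0.005,"ax":0.1,"ay":0.1,"az":0,"claw":0.0},
    {"x":0.0002,"y":-0.0002,"z":0.005,"ax":0,"ay":0,"az":0,"claw":0.0},
    {"x":0,"y":0,"z":0,"ax":0,"ay":0,"az":0,"claw":0.0}
  ]
}}

```text
time_s: 9.57
ee_pos: [0.4863, -0.3504, 0.1868]
eef_rot: [3.139, 0.001, 1.542]
force: [0.1, 0.4, -1.8]
grip_width: 0.02
```

Run:
```python
from go import *
plan([.4862,-.3505,.17],down(1.547),2)
o=ctrl.get_obs();c=cam('wrist',o)
T=R.from_euler('xyz',o['eef_rot']);print('tip',(o['ee_pos']+T.apply([0,0,L])).round(4))
p,d=vision.camera('wrist');cv2.imwrite(f'pics/w14.png',cv2.resize(p[145:240,225:345,::-1],None,fx=6,fy=6,interpolation=2))
```

```text
t 9.57 p [ 0.4863 -0.3504  0.1868] rpy [3.139e+00 1.000e-03 1.542e+00] q [-0.69  0.42  1.4   0.    1.32 -0.66] F [ 0.1  0.4 -1.8] w 0.02
rows 2 turn/row [ 0.07  0.04 -0.13]
1 [-0.0001 -0.      0.0084]
2 [-0.0001 -0.      0.0084]
tip [ 0.4865 -0.3505  0.0888]
```

View pics/w14.png

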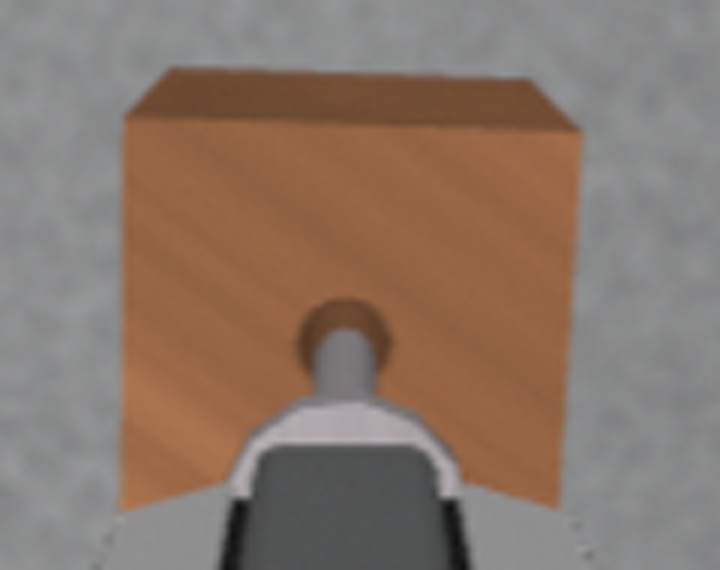

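Call:
{"api": "step_arm", "payload": {
  "steps": [
    {"x":0.0003,"y":0,"z":0.006,"ax":0.1,"ay":0.1,"az":0,"claw":0.0},
    {"x":0,"y":0,"z":0.006,"ax":0,"ay":0,"az":0,"claw":0.0},
    {"x":0,"y":0,"z":0,"ax":0,"ay":0,"az":0,"claw":0.0}
  ]
}}

```text
time_s: 9.87
ee_pos: [0.4865, -0.3503, 0.1746]
eef_rot: [3.14, 0.0, 1.542]
force: [-0.8, -0.0, -0.8]
grip_width: 0.0195
```

Run:
```python
from go import *
plan([.4863,-.3505,.12],down(1.547))
```

```text
t 9.87 p [ 0.4865 -0.3503  0.1746] rpy [3.14  0.    1.542] q [-0.69  0.43  1.41  0.    1.29 -0.66] F [-0.8 -0.  -0.8] w 0.0195
rows 2 turn/row [ 0.04  0.01 -0.13]
1 [-0.0001 -0.0001  0.0273]
2 [-0.0001 -0.0001  0.0273]
```

Tip is 7 mm inside the hole with no side force.

Call:
{"api": "step_arm", "payload": {
  "steps": [
    {"x":0,"y":0,"z":0.008,"ax":0.1,"ay":0,"az":0,"claw":0.0},
    {"x":0,"y":0,"z":0.01,"ax":0,"ay":0,"az":0,"claw":0.0},
    {"x":0,"y":0,"z":0.01,"ax":0,"ay":0,"az":0,"claw":0.0},
    {"x":0,"y":0,"z":0,"ax":0,"ay":0,"az":0,"claw":0.0}
  ]
}}

```text
time_s: 10.2
ee_pos: [0.4863, -0.3502, 0.1432]
eef_rot: [-3.141, -0.0, 1.542]
force: [0.8, -0.1, -1.7]
grip_width: 0.0197
```

Run:
```python
from go import *
plan([.4863,-.3505,.12],down(1.547))
```

```text
t 10.2 p [ 0.4863 -0.3502  0.1432] rpy [-3.141 -0.     1.542] q [-0.68  0.46  1.44 -0.    1.23 -0.66] F [ 0.8 -0.1 -1.7] w 0.0197
rows 1 turn/row [-0.06 -0.01 -0.27]
1 [-0.0003 -0.      0.0232]
```

Call:
{"api": "step_arm", "payload": {
  "steps": [
    {"x":-0.0003,"y":0,"z":0.01,"ax":0,"ay":0,"az":0,"claw":0.0},
    {"x":0,"y":0,"z":0.01,"ax":0,"ay":0,"az":0,"claw":0.0},
    {"x":0,"y":0,"z":0.008,"ax":0,"ay":0,"az":0,"claw":0.0},
    {"x":0,"y":0,"z":0,"ax":0,"ay":0,"az":0,"claw":0.0}
  ]
}}

```text
time_s: 10.53
ee_pos: [0.486, -0.3503, 0.1113]
eef_rot: [-3.14, -0.001, 1.542]
force: [-0.2, 0.3, -0.7]
grip_width: 0.0201
```

Run:
```python
from go import *
plan([.4863,-.3510,.107],down(1.547))
```

```text
t 10.53 p [ 0.486  -0.3503  0.1113] rpy [-3.140e+00 -1.000e-03  1.542e+00] q [-0.69  0.5   1.47 -0.    1.17 -0.66] F [-0.2  0.3 -0.7] w 0.0201
rows 1 turn/row [-0.11 -0.05 -0.27]
1 [-0.0007  0.0003  0.0043]
```

Call:
{"api": "step_arm", "payload": {
  "steps": [
    {"x":-0.0005,"y":0,"z":0.002,"ax":-0.1,"ay":0,"az":0,"claw":0.0},
    {"x":0,"y":0,"z":0.001,"ax":0,"ay":0,"az":0,"claw":0.0},
    {"x":0,"y":0,"z":0,"ax":0,"ay":0,"az":0,"claw":0.0}
  ]
}}

```text
time_s: 10.78
ee_pos: [0.486, -0.3508, 0.1077]
eef_rot: [-3.141, -0.001, 1.542]
force: [-0.9, -0.3, -1.4]
grip_width: 0.0197
```

Run:
```python
from go import *
plan([.4863,-.3510,.107],down(1.547))
```

```text
t 10.78 p [ 0.486  -0.3508  0.1077] rpy [-3.141e+00 -1.000e-03  1.542e+00] q [-0.69  0.5   1.48  0.    1.16 -0.66] F [-0.9 -0.3 -1.4] w 0.0197
rows 1 turn/row [-0.02 -0.06 -0.26]
1 [-0.0002  0.0003  0.0007]
```

Call:
{"api": "step_arm", "payload": {
  "steps": [
    {"x":0,"y":0,"z":0.001,"ax":0,"ay":0,"az":0,"claw":0.0},
    {"x":0,"y":0,"z":0.0005,"ax":0,"ay":0,"az":0,"claw":0.0},
    {"x":0,"y":0,"z":0,"ax":0,"ay":0,"az":0,"claw":0.0}
  ]
}}

```text
time_s: 11.03
ee_pos: [0.4863, -0.3512, 0.107]
eef_rot: [3.141, -0.0, 1.542]
force: [0.2, -0.3, -1.1]
grip_width: 0.0197
```

Run:
```python
from go import *
plan([.4863,-.3510,.107],down(1.547))
```

```text
t 11.03 p [ 0.4863 -0.3512  0.107 ] rpy [ 3.141 -0.     1.542] q [-0.69  0.5   1.48  0.    1.16 -0.66] F [ 0.2 -0.3 -1.1] w 0.0197
rows 1 turn/row [ 0.05 -0.01 -0.27]
1 [ 0.0002 -0.     -0.    ]
```

Call:
{"api": "step_arm", "payload": {
  "steps": [
    {"x":0,"y":0,"z":0.0015,"ax":0,"ay":0,"az":0,"claw":0.0},
    {"x":0,"y":0,"z":0,"ax":0,"ay":0,"az":0,"claw":0.0}
  ]
}}

```text
time_s: 11.2
ee_pos: [0.4866, -0.3514, 0.1072]
eef_rot: [3.139, 0.001, 1.542]
force: [0.3, 0.7, -0.7]
grip_width: 0.02
```

Call:
{"api": "step_arm", "payload": {
  "steps": [
    {"x":0,"y":0,"z":0.002,"ax":0,"ay":0,"az":0,"claw":0.0},
    {"x":0,"y":0,"z":0.001,"ax":0,"ay":0,"az":0,"claw":0.0}
  ]
}}

```text
time_s: 11.37
ee_pos: [0.487, -0.3518, 0.1067]
eef_rot: [3.138, 0.002, 1.542]
force: [-3.2, 2.4, 7.8]
grip_width: 0.0196
```

Call:
{"api": "step_arm", "payload": {
  "steps": [
    {"x":0,"y":0,"z":-0.0005,"ax":0,"ay":0,"az":0,"claw":0.024},
    {"x":0,"y":0,"z":0,"ax":0,"ay":0,"az":0,"claw":0.035},
    {"x":0,"y":0,"z":0,"ax":0,"ay":0,"az":0,"claw":0.06},
    {"x":0,"y":0,"z":0,"ax":0,"ay":0,"az":0,"claw":0.07},
    {"x":0,"y":0,"z":0,"ax":0,"ay":0,"az":0,"claw":0.07}
  ]
}}

```text
time_s: 11.78
ee_pos: [0.4874, -0.3521, 0.1076]
eef_rot: [3.136, 0.004, 1.542]
force: [0.6, -0.1, 0.2]
grip_width: 0.0473
```

Run:
```python
from go import *
plan([.4863,-.3510,.25],down(1.547))
p,d=vision.camera('wrist');cv2.imwrite('pics/w15.png',p[:,:,::-1])
```

```text
t 11.78 p [ 0.4874 -0.3521  0.1076] rpy [3.136 0.004 1.542] q [-0.69  0.5   1.48  0.    1.16 -0.66] F [ 0.6 -0.1  0.2] w 0.0473
rows 5 turn/row [ 0.06  0.04 -0.05]
1 [ 0.0001 -0.0001 -0.0285]
2 [ 0.0001 -0.0001 -0.0285]
3 [ 0.0002 -0.0001 -0.0285]
4 [ 0.0002 -0.0002 -0.0285]
5 [ 0.0002 -0.0002 -0.0285]
```

View pics/w15.png

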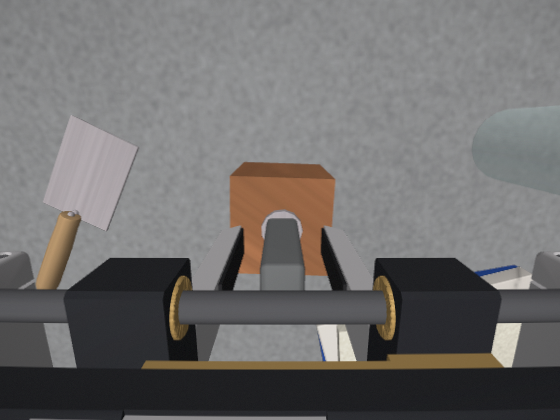

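Pin stands free between the fingers. Lift straight off.

Call:
{"api": "step_arm", "payload": {
  "steps": [
    {"x":0,"y":0,"z":-0.012,"ax":0,"ay":0,"az":0,"claw":0.07},
    {"x":0,"y":0,"z":-0.02,"ax":0,"ay":0,"az":0,"claw":0.07},
    {"x":0,"y":0,"z":-0.03,"ax":0,"ay":0,"az":0,"claw":0.07},
    {"x":0,"y":0,"z":-0.035,"ax":0,"ay":0,"az":0,"claw":0.07},
    {"x":0,"y":0,"z":-0.035,"ax":0,"ay":0,"az":0,"claw":0.07}
  ]
}}

```text
time_s: 12.25
ee_pos: [0.4844, -0.3497, 0.2391]
eef_rot: [-3.136, -0.005, 1.542]
force: [-0.1, -0.6, 0.6]
grip_width: 0.0701
```

Call:
{"api": "step_arm", "payload": {
  "steps": [
    {"x":-0.02,"y":-0.02,"z":-0.02,"ax":0,"ay":0,"az":0,"claw":0.07},
    {"x":-0.025,"y":-0.025,"z":-0.01,"ax":0,"ay":0,"az":0,"claw":0.07},
    {"x":-0.015,"y":-0.015,"z":0,"ax":0,"ay":0,"az":0,"claw":0.07},
    {"x":0,"y":0,"z":0,"ax":0,"ay":0,"az":0,"claw":0.07},
    {"x":0,"y":0,"z":0,"ax":0,"ay":0,"az":0,"claw":0.07}
  ]
}}

```text
time_s: 12.67
ee_pos: [0.4222, -0.4103, 0.2853]
eef_rot: [3.135, 0.007, 1.545]
force: [0.6, 0.7, 0.1]
grip_width: 0.0702
```

Run:
```python
from go import *
plan([.4863,-.3510,.25],down(1.547))
for n in ['side','top','wrist']:
  o=ctrl.get_obs();p,d=vision.camera(n);cv2.imwrite(f'pics/{n}16.png',p[:,:,::-1])
  if n=='top': 
    c=cam('top');print(pts(c,[(425,220),(446,208)],[d[220,425],d[208,446]]).round(4))
```

```text
t 12.67 p [ 0.4222 -0.4103  0.2853] rpy [3.135 0.007 1.545] q [-0.83  0.34  1.29  0.    1.51 -0.81] F [0.6 0.7 0.1] w 0.0702
rows 3 turn/row [ 0.12  0.13 -0.04]
1 [0.0204 0.0208 0.0118]
2 [0.0204 0.0208 0.0118]
3 [0.0203 0.0209 0.0118]
[[ 0.4686 -0.3296  0.0864]
 [ 0.4832 -0.3501  0.1664]]
```

View pics/side16.png

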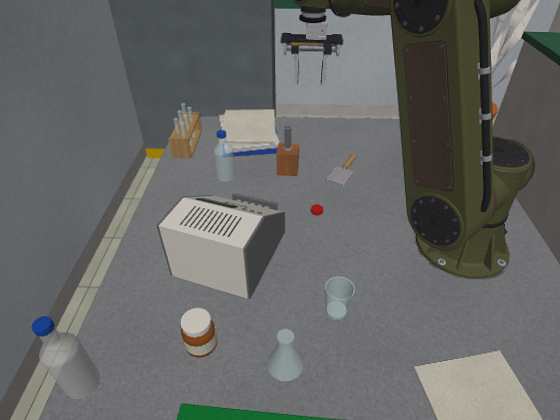

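View pics/top16.png

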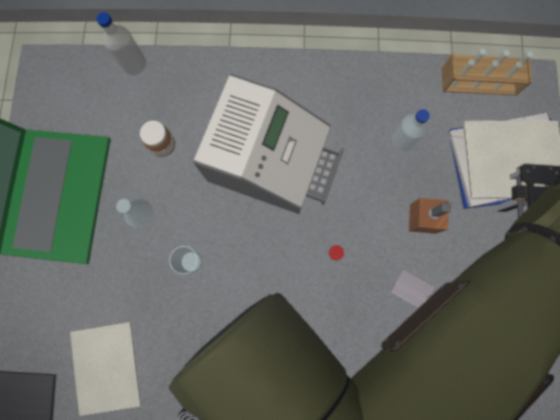

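View pics/wrist16.png

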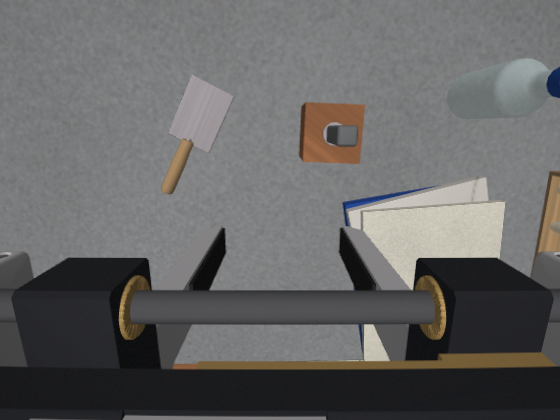

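Run:
```python
import cv2,numpy as np
a=cv2.imread('pics/side0.png');b=cv2.imread('pics/side16.png')
d=np.abs(a.astype(int)-b).sum(2); 
for n,(x0,y0,x1,y1) in dict(pin=(270,120,305,180),cap=(305,200,330,220),spat=(325,150,360,185),wash=(210,125,237,185),flask=(265,325,305,380),beaker=(320,275,358,322),jar=(178,305,220,358)).items(): print(n,(d[y0:y1,x0:x1]>60).sum(),d[y0:y1,x0:x1].mean().round(1))
cv2.imwrite('pics/cmp.png',cv2.resize(np.hstack([a[115:180,265:310],b[115:180,265:310]]),None,fx=7,fy=7,interpolation=2))
```

```text
pin 2 5.9
cap 0 5.5
spat 0 4.9
wash 0 4.8
flask 0 4.9
beaker 0 4.8
jar 0 5.0
```

View pics/cmp.png

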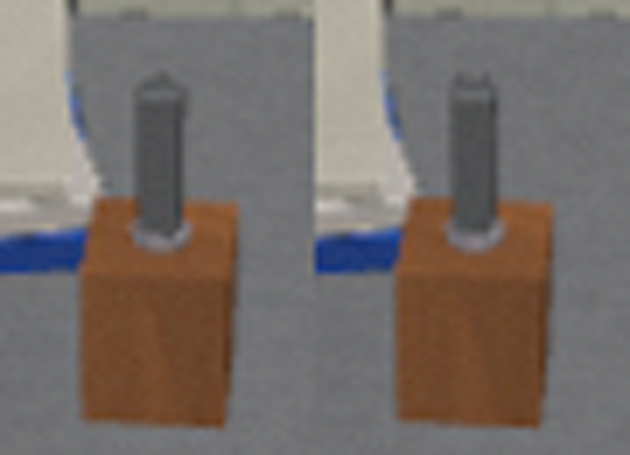

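The pin sits on its collar as at the start, and everything else looks the same as in the first side picture. Handing in.

Run:
```python
from station import ticket
print(ticket.hand_in())
```

```text
the job is handed in; nothing more can be done
None
```

The tray is out, the pin is back in its stand on its collar, and the job was handed in at about 13 s of robot time.

**What I did**
- I gripped the pin by its handle and tilted it 35° to stand square to the panel. It went through the slot with an axis error under 0.3°.
- From above the slot, the wrist camera showed two light lines on the dark floor, which I took as the edges of the catch. I aimed between them, so I did not have to feel along the whole slot.
- The pin met the catch at about 32 mm depth and pressed it in to about 44 mm. The readings I took on the way were at most about 9 N net along the slot. The give was springy, so the pin did not come down on the rigid plate.
- The tray popped out. I drew the pin straight back and put it in its hole. It seated with about 8 N of contact before I let go and moved clear.

**Last checks**
- **Tray:** the top picture shows it out at the reader's front.
- **Pin:** the before and after side pictures show the same upright pose with the collar on the block.
- **Loose things:** the flask, beaker, jar, wash bottle, bottle cap and spatula show no change in the side picture.
- **Robot:** the gripper was clear of everything.

**What disagreed**
- The top and wrist cameras differed by about 3 mm on where the pin stood. I used the wrist camera and refined against what it showed.
- There was a sideways force of up to 4.5 N during the press. I put it down to friction on the catch, and it fell after a small sideways correction.

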